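# Dispense sample flacons through the turret cap and sort them by cap colour

## Task

Swing the dispenser's turret cap to the middle-sized window, the one that fits the flacons, and only then tip the hopper up by its red handle so that every flacon slides out onto the chute. Sort all the flacons into the bins, red caps in the red bin and blue caps in the blue bin. Leave the hopper lowered right back down to level and the turret cap on its smallest window, and do not disturb the bottle, the knobbed disc or the screwdriver.

Things in the scene. Friction and masses are not known exactly. Their poses are not given: they have to be found in the camera images.
- stand: fixed aluminium stand of the turret dispenser, with the hopper hinged on one side and a chute on the other. Origin on the bench under the hopper's hinge; x across, +y towards the hopper's tail, -y down the chute, z up. Base plate 70 x 700 x 10 mm
- chute_top (a point): middle of the chute floor at its upper end, 116 mm above the bench, axes as the stand. The chute is a white slippery gutter sloping 0.25 rad (14 degrees) down to -y for 345 mm, 34 mm wide inside; its walls are 4 mm thick (42 mm over all) and only 6 mm higher than its floor
- chute_end (a point): middle of the chute floor at its lower end, 31 mm above the bench, against the blue end stop (28 mm high), axes as the stand. Flacons slide down by themselves and queue end to end from here, lying along the slope, 22 mm of each showing above the walls
- hopper (a joint): tilt of the hopper in rad: 0 = level (start, lower stop), grows as the tail is lifted, stop at 0.6. A clear-topped slippery channel 340 mm long, 32 x 34 mm inside, hinged at the chute end; the flacons lie in it in single file. Stiff hinge (1.2 N m of friction): stays where it is left; lifting at the handle takes 5 to 12 N. Flacons slide freely above about 0.3 rad
- hopper_hinge (a point): point on the hopper's hinge axis (along the stand's x), 130 mm above the bench, level with the channel floor; fixed, axes as the stand
- hopper_grip (a point): middle of the hopper's red round handle bar, 16 mm thick, 60 mm long, along the stand's x; 220 mm towards the tail from the hinge and 90 mm above the channel floor, over 40 mm free below the bar. Moves with the hopper; its axes are the hopper's
- turret (a joint): angle of the turret cap in rad: 0 = smallest window (16 mm square, lets nothing out) at the channel's mouth, lever upright; +0.785 = middle window (38 mm square) at the mouth, lever leaning to the stand's -x; -0.785 = largest window (46 mm square, oversize), lever leaning to +x. Stops at -0.95 and 0.95. Friction 0.2 N m, stays where it is left, no clicks
- turret_axis (a point): point on the axis of the turret cap's pin, 66 mm above the channel floor at the mouth; the axis runs along the hopper's y. Moves with the hopper, its axes are the hopper's. The cap is a white disc 164 mm across, 7 mm thick, upright across the mouth 23 mm to the -y side of this point; windows 50 mm from the pin
- turret_grip (a point): middle of the red round bar at the end of the turret's lever: 16 mm thick, sticking out 40 mm from the lever over the hopper (to the stand's +y), parallel to the pin and 112 mm from it. Free space of 30 mm below it. Its axes turn with the cap: z points from the pin to the bar
- red1: one of the sample flacons: a square-section little bottle 28 x 28 x 62 mm, 60 g, rigid, white body, red cap covering one end (26 mm of the length). Origin at its centre, its x axis along its length, the cap at +x. At the start it lies level inside the hopper. Absent (None) in some runs
- red2: one of the sample flacons: a square-section little bottle 28 x 28 x 62 mm, 60 g, rigid, white body, red cap covering one end (26 mm of the length). Origin at its centre, its x axis along its length, the cap at +x. At the start it lies level inside the hopper. Absent (None) in some runs
- red3: one of the sample flacons: a square-section little bottle 28 x 28 x 62 mm, 60 g, rigid, white body, red cap covering one end (26 mm of the length). Origin at its centre, its x axis along its length, the cap at +x. At the start it lies level inside the hopper. Absent (None) in some runs
- blue1: one of the sample flacons: a square-section little bottle 28 x 28 x 62 mm, 60 g, rigid, white body, blue cap covering one end (26 mm of the length). Origin at its centre, its x axis along its length, the cap at +x. At the start it lies level inside the hopper. Absent (None) in some runs
- blue2: one of the sample flacons: a square-section little bottle 28 x 28 x 62 mm, 60 g, rigid, white body, blue cap covering one end (26 mm of the length). Origin at its centre, its x axis along its length, the cap at +x. At the start it lies level inside the hopper. Absent (None) in some runs
- red_bin: the red bin: loose open-topped plastic tray 120 (x) x 220 (y) x 45 mm high, walls 4 mm, floor 4 mm, 450 g. Origin at the centre of its underside, z up
- blue_bin: the blue bin: loose open-topped plastic tray 120 (x) x 220 (y) x 45 mm high, walls 4 mm, floor 4 mm, 450 g. Origin at the centre of its underside, z up
- oil: bystander: amber bottle, 50 mm thick, 130 mm tall, origin at its underside
- nest: bystander: white plastic disc 64 mm across, 24 mm high, with a red star knob on top, 48 mm high in all, origin at its underside
- driver: bystander: screwdriver lying on the bench, along its x

How it is judged:
By the outcome, as a careful person would: the job done as asked, in the order asked, and still so for the second after the job is handed in, with the robot touching nothing.
Of red1, red2, red3, blue1, blue2 only 3 to 5 are there at a start; the rules pass over those that are not, and their reading is None.
At some moment in a run one of red_bin, blue_bin may be knocked a few centimetres aside while the robot is not near it.
Once in a run the grip may slacken for a moment while it holds something.
It also fails if it takes over 210 s, if anything falls off the work surface, if the arm or the gripper's body presses on something with over 40 N, if the wrist force passes 120 N, or if a joint passes its speed limit or range.

## Robot

A 7-joint arm with a two-finger parallel gripper is mounted at the origin on the work surface. World frame = base frame: x ahead of the robot, y to its left, z up, the work surface at z = 0. Lengths are in m, angles in degrees, forces in N, time in s.
With the tool pointing down it reaches from about 0.425 to 0.825 m from the base axis. Payload 3.6 kg.
Tool frame: the origin (TCP) lies on the centre line of the jaws, within the pads' length; the fingertips stand 25 mm ahead of it and the grasp point (between the pads) lies 6 mm ahead of it; z points along the fingers, y is the direction in which the jaws open and shut (so a half turn about z gives the same grasp; the last joint's range is limited). The gripper opens to 85 mm and grips with 20 to 120 N. Pads are 22 mm wide; open, the fingers measure 114 mm over their backs; the gripper's body (76 mm by 85 mm) begins 54 mm behind the grasp point. The pads swing forward as they close: fully open they stand 13 mm farther back than shut.
Start: joints at [69.299, 35.231, -0.722, 81.555, 0.464, 63.22, -2.315], TCP at [0.214, -0.614, 0.256] pointing down, gripper open.
Joint ranges: [-178.69, 178.69], [-17.37, 117.87], [-77.05, 75.6], [15.02, 138.74], [-78.02, 258.01], [0.78, 113.62], [-162.83, 162.83]. Speed limits (degrees/s): [159.86, 159.86, 180, 180, 180, 180, 180].

## Interface

Orientations are given as [roll, pitch, yaw] about the fixed x, y, z axes, in that order (R = Rz(yaw) Ry(pitch) Rx(roll)).
In Python, from rig import arm gives the robot as it stands.
- The arm moves only by the shell command python3 -m handwheel 'ROWS' [OPENING] [FORCE]. ROWS is JSON, a list of rows, each a list of 2 entries, a list of its own where there are three numbers: the shift along the tool's x, y, z in units of 25 mm (1.0 is 25 mm), then the turn about the tool's z in units of 6 degrees (1.0 is 6 degrees). In form: [[[tx, ty, tz], turn], ...]. A call has 1 to 5 rows; each row shifts and turns the commanded pose from where the row before left it, along the tool's axes as they then stand; what a row does not reach is not made up. A row lasts 1/12 s, in which the tool goes at most 41.7 mm and 7.16 degrees, less where a joint would pass 70% of its speed; a pose out of reach is approached as far as the arm can. A call is refused whole if a number of a shift passes 1 or a number of a turn 1, either way. A call with a gripper value outside its range is refused whole. OPENING is the opening, from -1 (shut) to 1 (fully open), set as the call begins (- or left out, the last holds). The fingers move at their own pace and stop on an object; FORCE is the grip in N (left out, the last holds). Time passes only in rows, so rows that do not move let the fingers close. It gives the time, the measured TCP pose, the force and the opening at its end, in the units of the state.
- arm.state(): the state, without advancing time (a new reading comes with each control period).
- arm.camera(name): name is "scene" or "top"; returns a dict with "image" (480x640x3 uint8, red, green, blue), "z_map" (480x640 float32, m along the optical axis (not along the pixel's ray), 0 where there is no reading), "camera_matrix" (3x3 intrinsics, pixels), "eye" and "orientation" of the camera in the world. Camera axes: x right, y down, z forward; pixel columns grow to the right and rows downward; lengths in m; the calibration is good to about 2 mm. A picture is of the moment at which its call begins.
- arm.close_job(): hands the job in, once; it reports no verdict.
The state is a dict: "clock": time; "joint_positions": joint angles; "joint_vel": joint speeds; "effort": joint torques, N m; "eef_pos": TCP position; "orientation": TCP orientation; "force": force on the tool from outside, world axes, zero at the start; "moment": the same for the moment, N m; "grip_width": opening from 0.0 (shut) to 1.0 (fully open).
Only numpy, scipy, OpenCV 4.12 (cv2) and the standard library are available. Lean on these libraries where they do the work, as an engineer would, in place of code of your own. Each camera call takes 0.05 s, during which the arm holds its last target. There are 200 camera calls.

## Working session

There is one attempt and no reset: what is moved stays moved. The work goes in short steps, Python scripts to look and compute and a shell command to move; the robot and the scene stay as the last step left them, time stands still between calls to the robot, and variables do not carry over. Pictures are saved under pics/ and viewed, about 12 in all and at most 16, crops included, and the job is handed in when it is done.

```bash
ls; mkdir -p pics; cat > h.py <<'E'
import numpy as np, cv2, sys
from rig import arm
from scipy.spatial.transform import Rotation as R
def cam(n): return arm.camera(n)
def ori(c):
    o=np.array(c["orientation"],float)
    return o if o.shape==(3,3) else R.from_euler('xyz',o,degrees=True).as_matrix()
def cloud(c):
    K=np.array(c["camera_matrix"]); z=c["z_map"]; v,u=np.mgrid[0:480,0:640]
    p=np.stack([(u-K[0,2])/K[0,0]*z,(v-K[1,2])/K[1,1]*z,z],-1)
    return p@ori(c).T+np.array(c["eye"])
def save(c,name): cv2.imwrite('pics/'+name,c["image"][:,:,::-1])
def project(c,p):
    K=np.array(c["camera_matrix"]); q=(np.array(p)-np.array(c["eye"]))@ori(c); return (K@q.T).T[:2]/q[2] if q.ndim==1 else (q@K.T)[:,:2]/q[:,2:]
E
python3 - <<'E'
from h import *
print(arm.state())
for n in("scene","top"):
    c=cam(n); save(c,n+"0.png"); np.savez('pics/'+n+'0.npz',**{k:np.array(v) for k,v in c.items()}); print(n,c["eye"],c["orientation"],c["camera_matrix"])
E
```

```text
pics
{'clock': 0.0, 'joint_positions': array([69.29867653, 35.2894985 , -0.72113728, 81.64241742,  0.46407179,
       63.21982412, -2.31484738]), 'joint_vel': array([ 0.17404219,  0.01749023, -0.01285098, -0.0227676 ,  0.05436505,
        0.02612833,  0.03887543]), 'effort': array([ 1.95218263e-04, -4.69222069e+01,  2.59297667e-01, -1.71035278e+01,
        9.93673573e-03,  9.64936218e-03,  2.77913884e-06]), 'eef_pos': array([ 0.21334146, -0.61323804,  0.25512901]), 'orientation': array([-1.79851176e+02,  3.16501414e-03,  1.91852933e+01]), 'force': array([ 0.10769636,  0.21892735, -0.7385036 ]), 'moment': array([-0.03077811, -0.01890674, -0.02204237]), 'grip_width': 1.0032835529485071}
scene [ 1.14693708 -0.60244588  0.75106765] [-123.57797104    0.72365143   41.88938308] [[466.99911451   0.         317.13555796]
 [  0.         466.99911451 237.96008745]
 [  0.           0.           1.        ]]
top [0.43282896 0.03246961 1.16678707] [-171.03422799   -0.68094928  -89.42846554] [[513.23049381   0.         316.74956978]
 [  0.         513.23049381 246.19651709]
 [  0.           0.           1.        ]]
```

View pics/scene0.png

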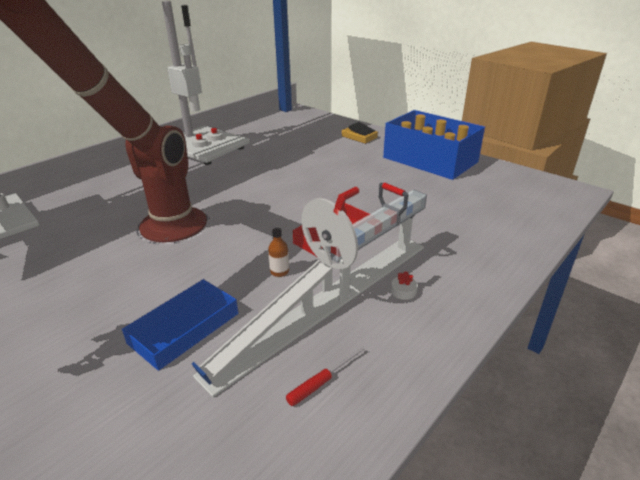

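View pics/top0.png

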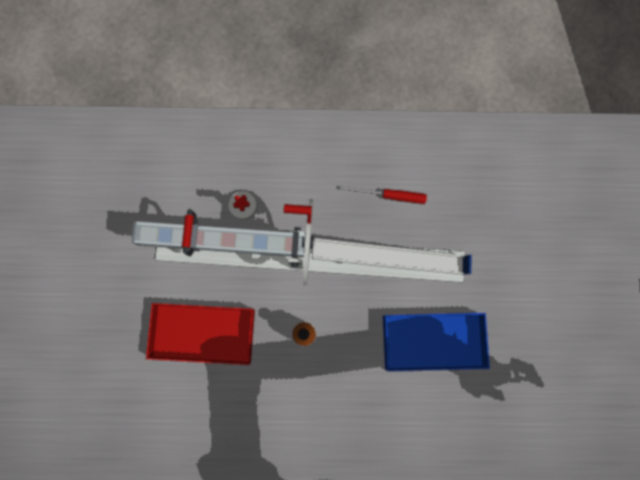

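The stand runs roughly along world y, with the chute towards -y. The turret lever at (297,209) in the top view leans away from the robot, so it starts near its largest window. The handle is at (188,232), the red bin at (200,333), the blue bin at (436,341), the oil bottle at (303,333) and the nest at (241,203).

```bash
cat > m0.py <<'E'
from h import *
for n in("top","scene"):
    c=dict(np.load(f'pics/{n}0.npz')); P=cloud(c); hsv=cv2.cvtColor(c["image"],cv2.COLOR_RGB2HSV)
    H,S,V=[hsv[...,i].astype(int) for i in range(3)]
    red=((H<8)|(H>172))&(S>150)&(V>60); blue=(H>105)&(H<130)&(S>120)
    for nm,m in(("red",red),("blue",blue)):
        k,l,s,ce=cv2.connectedComponentsWithStats(m.astype(np.uint8))
        for i in range(1,k):
            if s[i,4]<40: continue
            q=P[(l==i)&(c["z_map"]>0)]
            if len(q)==0 or np.abs(np.median(q,0)).max()>1.2: continue
            print(n,nm,ce[i].round(),s[i,4],"med",np.median(q,0).round(3),"lo",np.percentile(q,3,0).round(3),"hi",np.percentile(q,97,0).round(3))
    if n=="top":
        for (a,b) in[((320,243),(450,262))]:
            for u in range(316,470,12):
                col=P[225:290,u]; m=(col[:,2]>0.02); print(u,np.c_[col[m][:,0],col[m][:,2]].round(3)[::3].tolist(),col[m][:,1].mean().round(3))
        for u in range(136,300,20):
            col=P[205:275,u]; m=(col[:,2]>0.1); print('hop',u,col[m].min(0).round(3),col[m].max(0).round(3))
        print('bench',P[420,300],P[150,300])
E
python3 m0.py
```

```text
top red [405. 196.] 380 med [ 0.732 -0.18   0.025] lo [ 0.721 -0.224  0.019] hi [ 0.744 -0.134  0.03 ]
top red [241. 202.] 136 med [0.706 0.191 0.049] lo [0.694 0.177 0.045] hi [0.72  0.204 0.053]
top red [298. 210.] 221 med [0.631 0.055 0.309] lo [0.62  0.036 0.296] hi [0.639 0.079 0.312]
top red [188. 230.] 237 med [0.609 0.263 0.228] lo [0.58  0.257 0.22 ] hi [0.637 0.27  0.231]
top red [200. 333.] 5761 med [0.417 0.278 0.005] lo [0.361 0.167 0.001] hi [0.474 0.379 0.046]
top blue [467. 264.] 113 med [ 0.573 -0.309  0.053] lo [ 0.556 -0.315  0.039] hi [ 0.59  -0.306  0.061]
top blue [436. 341.] 5793 med [ 0.404 -0.246  0.005] lo [ 0.349 -0.346  0.001] hi [ 0.462 -0.132  0.046]
316 [[0.613, 0.122], [0.607, 0.117], [0.601, 0.115], [0.595, 0.113], [0.589, 0.115], [0.582, 0.115], [0.576, 0.12]] 0.023
328 [[0.612, 0.114], [0.433, 1.167], [0.601, 0.109], [0.595, 0.106], [0.588, 0.108], [0.582, 0.108], [0.575, 0.113], [0.433, 1.167]] 0.001
340 [[0.61, 0.107], [0.604, 0.101], [0.597, 0.104], [0.59, 0.109], [0.585, 0.102], [0.579, 0.102], [0.571, 0.108]] -0.027
352 [[0.609, 0.101], [0.603,
[... 2151 characters left out ...]
5 med [0.708 0.188 0.049] lo [0.694 0.177 0.039] hi [0.721 0.204 0.052]
scene red [308. 387.] 575 med [ 0.737 -0.186  0.024] lo [ 0.723 -0.227  0.013] hi [ 0.748 -0.136  0.028]
scene blue [281.  52.] 1121 med [-0.488  0.966  0.286] lo [-0.521  0.956  0.028] hi [-0.469  0.99   0.483]
scene blue [432. 146.] 4134 med [0.387 0.826 0.088] lo [0.205 0.818 0.009] hi [0.501 1.022 0.141]
scene blue [550. 306.] 1234 med [ 0.895  1.02  -0.499] lo [ 0.87   1.012 -0.726] hi [ 0.915  1.029 -0.249]
scene blue [180. 323.] 5277 med [ 0.393 -0.245  0.014] lo [ 0.343 -0.347  0.004] hi [ 0.466 -0.131  0.046]
scene blue [199. 370.] 57 med [ 0.573 -0.312  0.057] lo [ 0.556 -0.314  0.044] hi [ 0.592 -0.309  0.06 ]
```

```bash
python3 - <<'E'
import cv2
a=cv2.imread('pics/top0.png')[180:290,120:330]; b=cv2.imread('pics/scene0.png')[170:300,280:440]
a=cv2.resize(a,(780,408),interpolation=cv2.INTER_CUBIC); cv2.imwrite('pics/crop0.png',a)
E
```

```text
(no output)
```

View pics/crop0.png

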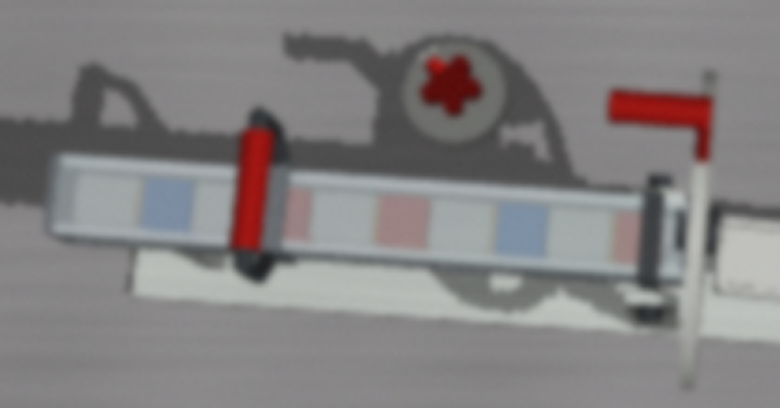

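Five flacons are in the hopper, and from the mouth they run red, blue, red, red, blue. The stand yaw is about -3.9° and the hinge is at about (0.595, 0.043). The turret reads about -0.32 rad, with its bar at (0.630, 0.058, 0.303), 113 mm from the pin, which matches the 112 mm given. Next I raise the arm and turn it.

```bash
cat > d.py <<'E'
# d.py x y z yaw : remaining move to the TCP target, in tool axes/units
from h import *
s=arm.state(); r=R.from_euler('xyz',s["orientation"],degrees=True)
t=np.array([float(a) for a in sys.argv[1:4]]); d=r.inv().apply(t-s["eef_pos"])/.025
dy=(float(sys.argv[4])-s["orientation"][2]+180)%360-180
print('t',round(s["clock"],2),'pos',s["eef_pos"].round(4),'rpy',s["orientation"].round(1),'units',d.round(2),'turn',round(-dy/6,2),'F',s["force"].round(1),'w',round(s["grip_width"],2),'q7',round(s["joint_positions"][6]))
E
python3 -m handwheel '[[[0,0,-1],-1],[[0,0,-1],-1],[[0,0,-1],-1],[[0,0,-1],-1],[[0,0,-1],-1]]'
python3 -m handwheel '[[[0,0,-1],-1],[[0,0,0],-1],[[0,0,0],-1],[[0,0,0],-1],[[0,0,0],-1]]'
python3 -m handwheel '[[[0,0,0],-1],[[0,0,0],-0.15],[[0,0,0],0]]'
python3 d.py 0.630 0.06 0.40 86.1
```

```text
clock: 0.52
eef_pos: [0.2133, -0.6135, 0.3819]
orientation: [-179.9, -0.0, 49.5]
force: [-0.3, 0.2, -1.0]
grip_width: 1.002
clock: 0.93
eef_pos: [0.2134, -0.6137, 0.4057]
orientation: [-180.0, -0.1, 79.5]
force: [-0.7, 0.2, 0.1]
grip_width: 0.999
clock: 1.18
eef_pos: [0.2134, -0.6138, 0.4057]
orientation: [-180.0, -0.1, 86.0]
force: [0.7, -0.2, -0.0]
grip_width: 1.002
t 1.18 pos [ 0.2134 -0.6138  0.4057] rpy [-1.8e+02 -1.0e-01  8.6e+01] units [28.05 14.73  0.26] turn -0.02 F [ 0.7 -0.2 -0. ] w 1.0 q7 58
```

```bash
for i in 1 ; do
python3 -m handwheel '[[[1,0.525,0],0],[[1,0.525,0],0],[[1,0.525,0],0],[[1,0.525,0],0],[[1,0.525,0],0]]' >/dev/null
python3 -m handwheel '[[[1,0.525,0],0],[[1,0.525,0],0],[[1,0.525,0],0],[[1,0.525,0],0],[[1,0.525,0],0]]' >/dev/null
python3 -m handwheel '[[[1,0.525,0],0],[[1,0.525,0],0],[[1,0.525,0],0],[[1,0.525,0],0],[[1,0.525,0],0]]' >/dev/null
python3 -m handwheel '[[[1,0.525,0],0],[[1,0.525,0],0],[[1,0.525,0],0],[[1,0.525,0],0],[[1,0.525,0],0]]' >/dev/null
python3 -m handwheel '[[[1,0.525,0],0],[[1,0.525,0],0],[[1,0.525,0],0],[[1,0.525,0],0],[[1,0.525,0],0]]'
python3 -m handwheel '[[[1,0.525,0],0],[[1,0.525,0],0],[[1,0.525,0],0],[[0,0,0],0],[[0,0,0],0]]'; done
python3 d.py 0.630 0.06 0.31 86.1
```

```text
clock: 3.27
eef_pos: [0.5841, -0.0116, 0.4062]
orientation: [-180.0, 0.0, 85.9]
force: [1.2, -0.2, 0.4]
grip_width: 1.0
clock: 3.68
eef_pos: [0.6281, 0.0615, 0.4054]
orientation: [-179.9, -0.0, 86.2]
force: [0.3, -0.8, 0.1]
grip_width: 1.0
t 3.68 pos [0.6281 0.0615 0.4054] rpy [-179.9   -0.    86.2] units [-0.06  0.09  3.82] turn 0.02 F [ 0.3 -0.8  0.1] w 1.0 q7 -23
```

Now down, then close lightly on the bar.

```bash

python3 -m handwheel '[[[-0.06,0.09,1],0],[[0,0,1],0],[[0,0,1],0],[[0,0,0.8],0],[[0,0,0],0]]'
python3 -m handwheel '[[[0,0,0],0],[[0,0,0],0],[[0,0,0],0],[[0,0,0],0],[[0,0,0],0]]' -1 20
python3 -m handwheel '[[[0,0,0],0],[[0,0,0],0],[[0,0,0],0],[[0,0,0],0],[[0,0,0],0]]'
python3 d.py 0.630 0.06 0.309 86.1
python3 - <<'E'
from h import *
c=cam("scene");cv2.imwrite('pics/s1.png',cv2.resize(c["image"][150:310,240:450,::-1],(788,600)))
E
```

```text
clock: 4.1
eef_pos: [0.6277, 0.0547, 0.3067]
orientation: [-179.5, 0.2, 85.9]
force: [-1.0, -0.2, -1.7]
grip_width: 1.002
clock: 4.52
eef_pos: [0.6306, 0.0579, 0.3127]
orientation: [179.9, -0.0, 86.1]
force: [0.1, -0.5, 0.6]
grip_width: 0.297
clock: 4.93
eef_pos: [0.6306, 0.0579, 0.3123]
orientation: [179.9, -0.0, 86.1]
force: [-0.1, -0.9, 5.1]
grip_width: 0.178
t 4.93 pos [0.6306 0.0579 0.3123] rpy [179.9  -0.   86.1] units [ 0.08 -0.03  0.13] turn -0.0 F [-0.1 -0.9  5.1] w 0.18 q7 -25
```

View pics/s1.png

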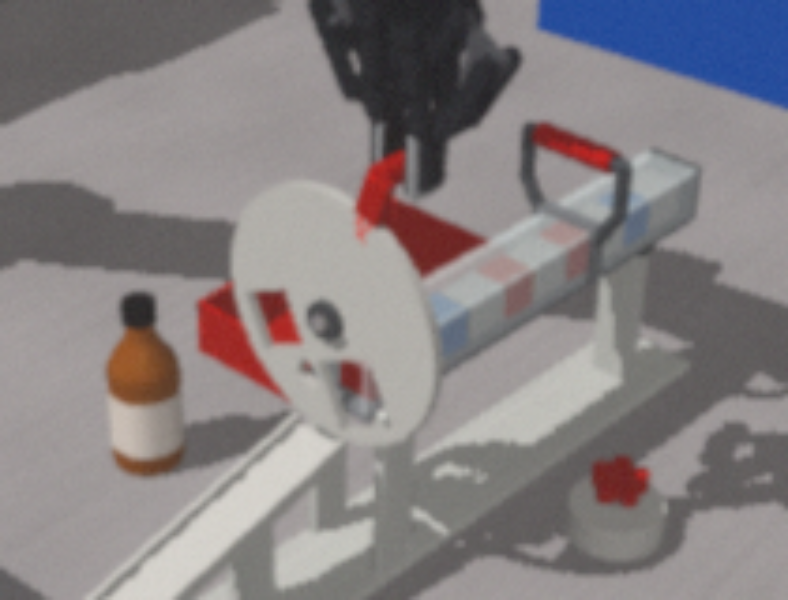

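The bar is gripped: opening 0.18 is about 15 mm, and the position agrees with φ ≈ -0.31. I now swing it along the arc to +0.785.

```bash

python3 -m handwheel '[[[0,-0.34,-0.08],0],[[0,-0.34,-0.08],0],[[0,-0.33,-0.03],0],[[0,-0.34,-0.02],0],[[0,-0.34,0.02],0]]'
python3 -m handwheel '[[[0,-0.33,0.03],0],[[0,-0.33,0.07],0],[[0,-0.33,0.08],0],[[0,-0.31,0.11],0],[[0,-0.31,0.13],0]]'
python3 -m handwheel '[[[0,-0.29,0.16],0],[[0,-0.29,0.18],0],[[0,-0.33,0.25],0],[[0,-0.31,0.28],0],[[0,0,0],0]]'
python3 -m handwheel '[[[0,0,0],0],[[0,0,0],0],[[0,0,0],0]]'
python3 d.py 0.5175 0.0634 0.2847 86.1
python3 - <<'E'
from h import *
c=cam("scene");cv2.imwrite('pics/s2.png',cv2.resize(c["image"][150:310,240:450,::-1],(788,600)))
E
```

```text
clock: 5.4
eef_pos: [0.5873, 0.0605, 0.3162]
orientation: [180.0, 0.0, 86.1]
force: [1.6, -0.7, 2.2]
grip_width: 0.179
clock: 5.82
eef_pos: [0.5466, 0.0631, 0.3053]
orientation: [-180.0, 0.0, 86.1]
force: [2.2, -0.6, 1.2]
grip_width: 0.174
clock: 6.23
eef_pos: [0.5146, 0.0652, 0.2821]
orientation: [-179.7, 0.1, 86.1]
force: [1.8, -0.5, -3.9]
grip_width: 0.177
clock: 6.48
eef_pos: [0.5156, 0.0651, 0.283]
orientation: [-179.7, 0.1, 86.1]
force: [-1.9, -1.1, -1.7]
grip_width: 0.177
t 6.48 pos [0.5156 0.0651 0.283 ] rpy [-1.797e+02  1.000e-01  8.610e+01] units [-0.06  0.08 -0.07] turn -0.0 F [-1.9 -1.1 -1.7] w 0.18 q7 -28
```

View pics/s2.png

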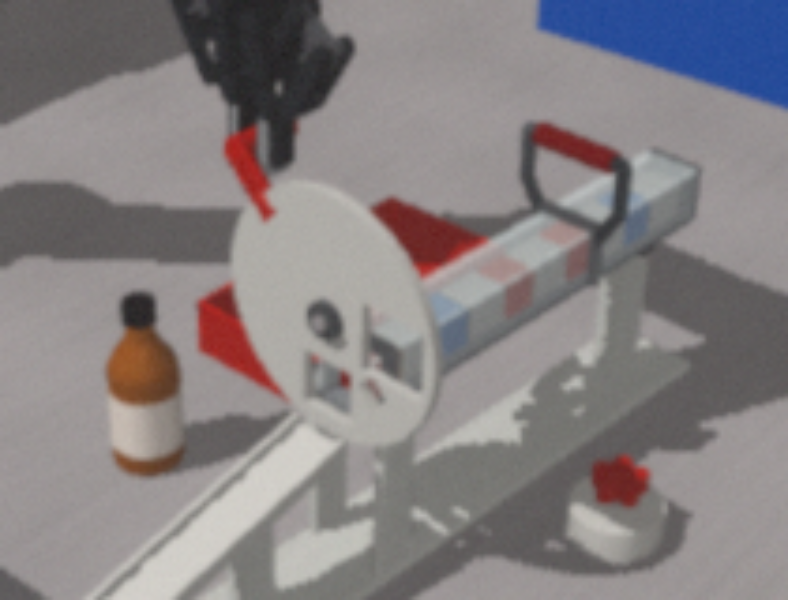

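The middle window is now over the mouth, at about (330,385), and the lever leans to -x. I make a small correction, release, lift clear and go to the hopper handle.

```bash

python3 -m handwheel '[[[0,0.07,-0.05],0],[[0,0,0],0],[[0,0,0],0]]'
python3 -m handwheel '[[[0,0,0],0],[[0,0,0],0],[[0,0,0],0],[[0,0,0],0]]' 0.2
python3 -m handwheel '[[[0,0,-1],0],[[0,0,-1],0],[[0,0,-1],0],[[0,0,-1],-1],[[0,0,-1],-1]]' 1
python3 - <<'E'
from h import *
c=cam("top");P=cloud(c);save(c,'t3.png');hsv=cv2.cvtColor(c["image"],cv2.COLOR_RGB2HSV).astype(int)
red=((hsv[...,0]<8)|(hsv[...,0]>172))&(hsv[...,1]>150)&(P[...,2]>.2)&(P[...,2]<.35)&(c["z_map"]>0)
for m,n in((red&(P[...,1]<.12),'lever'),(red&(P[...,1]>.2),'handle')):
    print(n,m.sum(),np.median(P[m],0).round(4) if m.any() else'',np.percentile(P[m],[3,97],axis=0).round(3) if m.any() else '')
E
python3 d.py 0.608 0.263 0.32 176.1
```

```text
clock: 6.78
eef_pos: [0.5176, 0.0651, 0.2849]
orientation: [-179.7, 0.1, 86.1]
force: [-4.5, -0.8, 0.8]
grip_width: 0.176
clock: 7.12
eef_pos: [0.5201, 0.0656, 0.2857]
orientation: [179.9, -0.1, 86.1]
force: [0.1, -0.3, -0.9]
grip_width: 0.602
clock: 7.53
eef_pos: [0.5194, 0.0655, 0.4117]
orientation: [179.9, -0.0, 98.4]
force: [-0.0, 0.7, -1.1]
grip_width: 0.998
lever 0  
handle 219 [0.6088 0.2629 0.2278] [[0.58  0.257 0.223]
 [0.636 0.269 0.231]]
t 7.58 pos [0.5216 0.0664 0.417 ] rpy [179.3  -0.   98.6] units [7.26 4.54 3.94] turn -12.92 F [1.6 1.6 3.7] w 1.0 q7 -13
```

```bash

python3 -m handwheel '[[[0.9,0.56,0],0],[[0.9,0.57,0],0],[[0.9,0.57,0],0],[[0.9,0.57,0],0],[[0.9,0.57,0],0]]' >/dev/null
python3 -m handwheel '[[[0.9,0.57,0],0],[[0.9,0.57,0],0],[[0.9,0.57,0],0],[[0,0,0],-1],[[0,0,0],-1]]'>/dev/null
python3 -m handwheel '[[[0,0,0],-1],[[0,0,0],-1],[[0,0,0],-1],[[0,0,0],-1],[[0,0,0],-1]]'>/dev/null
python3 -m handwheel '[[[0,0,0],-1],[[0,0,0],-1],[[0,0,0],-1],[[0,0,0],-1],[[0,0,0],-1]]'>/dev/null
python3 -m handwheel '[[[0,0,0],-0.9],[[0,0,0],0],[[0,0,0],0]]'
python3 d.py 0.608 0.263 0.227 176.1
python3 - <<'E'
from h import *
c=cam("scene");P=cloud(c);hsv=cv2.cvtColor(c["image"],cv2.COLOR_RGB2HSV).astype(int)
c2=cam("top");P2=cloud(c2);h2=cv2.cvtColor(c2["image"],cv2.COLOR_RGB2HSV).astype(int)
for P,h,c in((P,hsv,c),(P2,h2,c2)):
    m=((h[...,0]<8)|(h[...,0]>172))&(h[...,1]>150)&(P[...,2]>.2)&(P[...,2]<.35)&(c["z_map"]>0)&(P[...,1]<.12)&(P[...,1]>-.05)
    print(m.sum(),np.median(P[m],0).round(4),np.percentile(P[m],[3,97],axis=0).round(3).tolist() if m.any() else'')
E
```

```text
clock: 9.5
eef_pos: [0.6068, 0.2595, 0.4099]
orientation: [180.0, 0.0, 175.3]
force: [-0.0, -0.2, -0.3]
grip_width: 1.002
t 9.5 pos [0.6068 0.2595 0.4099] rpy [180.    0.  175.3] units [-0.03  0.14  7.32] turn -0.13 F [-0.  -0.2 -0.3] w 1.0 q7 40
176 [0.5241 0.0455 0.2804] [[0.513, 0.041, 0.252], [0.541, 0.083, 0.288]]
207 [0.5194 0.062  0.2855] [[0.513, 0.042, 0.276], [0.534, 0.085, 0.289]]
```

The turret reads about +0.75, which is good enough. Now I take the handle.

```bash

python3 -m handwheel '[[[-0.03,0.14,1],-0.13],[[0,0,1],0],[[0,0,1],0],[[0,0,1],0],[[0,0,1],0]]' >/dev/null
python3 -m handwheel '[[[0,0,1],0],[[0,0,0.8],0],[[0,0,0.4],0],[[0,0,0.1],0],[[0,0,0],0]]'
python3 -m handwheel '[[[0,0,0],0],[[0,0,0],0],[[0,0,0],0],[[0,0,0],0],[[0,0,0],0]]' -1 50
python3 -m handwheel '[[[0,0,0],0],[[0,0,0],0],[[0,0,0],0],[[0,0,0],0],[[0,0,0],0]]'
python3 d.py 0.608 0.263 0.227 176.1
```

```text
clock: 10.43
eef_pos: [0.6076, 0.2631, 0.2275]
orientation: [180.0, -0.0, 176.2]
force: [0.2, -0.5, 1.2]
grip_width: 1.004
clock: 10.85
eef_pos: [0.6077, 0.2631, 0.2283]
orientation: [180.0, 0.1, 176.3]
force: [0.3, 0.3, -0.6]
grip_width: 0.301
clock: 11.27
eef_pos: [0.6077, 0.2652, 0.2285]
orientation: [179.7, 0.1, 176.3]
force: [2.1, 5.1, 1.1]
grip_width: 0.167
t 11.27 pos [0.6077 0.2652 0.2285] rpy [1.797e+02 1.000e-01 1.763e+02] units [-0.02 -0.09  0.06] turn 0.04 F [2.1 5.1 1.1] w 0.17 q7 34
```

```bash

python3 -m handwheel '[[[0,-0.13,-0.29],0],[[0,-0.13,-0.29],0],[[0,-0.14,-0.28],0],[[0,-0.16,-0.28],0],[[0,-0.16,-0.27],0]]'
python3 -m handwheel '[[[0,-0.17,-0.27],0],[[0,-0.14,-0.19],0],[[0,-0.14,-0.19],0],[[0,-0.14,-0.19],0],[[0,-0.14,-0.19],0]]'
python3 -m handwheel '[[[0,-0.16,-0.175],0],[[0,-0.16,-0.175],0],[[0,-0.16,-0.175],0],[[0,-0.16,-0.175],0],[[0,0,0],0]]'
python3 -m handwheel '[[[0,0,0],0],[[0,0,0],0],[[0,0,0],0],[[0,0,0],0],[[0,0,0],0]]'
python3 - <<'E'
from h import *
c=cam("scene");cv2.imwrite('pics/s4.png',cv2.resize(c["image"][150:400,170:470,::-1],(720,600)))
E
```

```text
clock: 11.68
eef_pos: [0.6067, 0.2488, 0.2624]
orientation: [179.5, 0.1, 176.4]
force: [4.3, 9.2, -7.0]
grip_width: 0.166
clock: 12.1
eef_pos: [0.6056, 0.2312, 0.2886]
orientation: [179.4, 0.1, 176.4]
force: [4.4, 9.3, -4.7]
grip_width: 0.168
clock: 12.52
eef_pos: [0.6047, 0.215, 0.3076]
orientation: [179.4, 0.2, 176.4]
force: [2.8, 9.5, 1.3]
grip_width: 0.165
clock: 12.93
eef_pos: [0.6046, 0.2151, 0.3077]
orientation: [179.4, 0.2, 176.4]
force: [3.3, 8.0, 0.4]
grip_width: 0.166
```

View pics/s4.png

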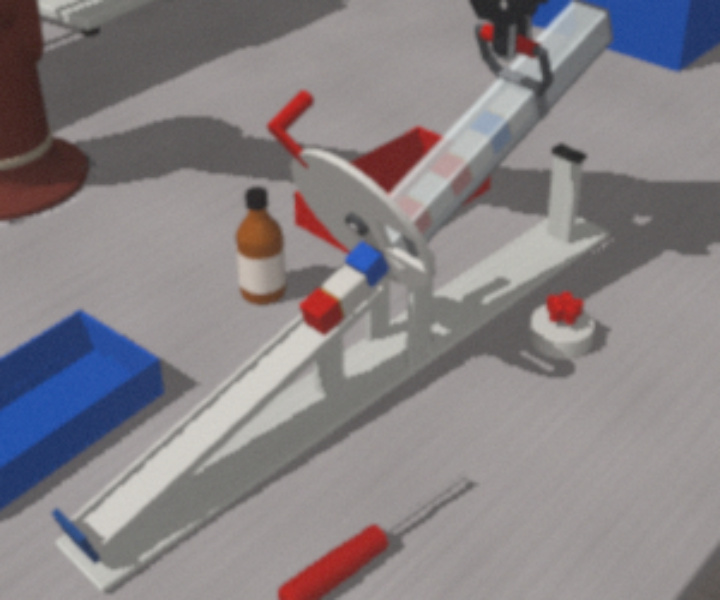

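The flacons are sliding: the first red and blue are already on the chute. I tip a little further and wait.

```bash

python3 -m handwheel '[[[0,-0.18,-0.16],0],[[0,-0.18,-0.16],0],[[0,0,0],0],[[0,0,0],0],[[0,0,0],0]]'
python3 -m handwheel '[[[0,0,0],0],[[0,0,0],0],[[0,0,0],0],[[0,0,0],0],[[0,0,0],0]]' >/dev/null
python3 -m handwheel '[[[0,0,0],0],[[0,0,0],0],[[0,0,0],0],[[0,0,0],0],[[0,0,0],0]]' >/dev/null
python3 -m handwheel '[[[0,0,0],0],[[0,0,0],0],[[0,0,0],0],[[0,0,0],0],[[0,0,0],0]]'
python3 - <<'E'
from h import *
c=cam("scene");cv2.imwrite('pics/s5.png',cv2.resize(c["image"][150:400,170:470,::-1],(720,600)))
E
```

```text
clock: 13.4
eef_pos: [0.6041, 0.2065, 0.3163]
orientation: [179.4, 0.2, 176.4]
force: [3.7, 8.0, 2.4]
grip_width: 0.166
clock: 14.65
eef_pos: [0.6041, 0.2065, 0.3163]
orientation: [179.4, 0.2, 176.4]
force: [2.5, 7.1, 3.3]
grip_width: 0.169
```

View pics/s5.png

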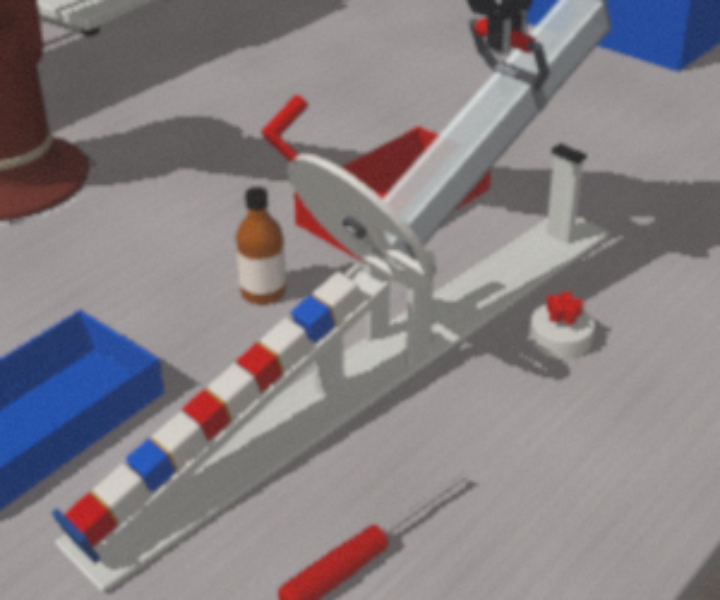

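All five are out and queued, with the hopper empty. From the stop the order is red, blue, red, red, blue. Now I lower the hopper.

```bash

python3 -m handwheel '[[[0,0.18,0.16],0],[[0,0.18,0.17],0],[[0,0.32,0.35],0],[[0,0.32,0.35],0],[[0,0.28,0.38],0]]'
python3 -m handwheel '[[[0,0.28,0.38],0],[[0,0.25,0.41],0],[[0,0.24,0.41],0],[[0,0.2,0.38],0],[[0,0.16,0.38],0]]'
python3 -m handwheel '[[[0,0,0],0],[[0,0,0],0],[[0,0,0],0]]'
python3 d.py 0.6077 0.2652 0.2285 176.1
```

```text
clock: 15.12
eef_pos: [0.606, 0.2364, 0.2818]
orientation: [179.7, 0.2, 176.3]
force: [0.1, 4.0, 7.8]
grip_width: 0.172
clock: 15.53
eef_pos: [0.6076, 0.2641, 0.2316]
orientation: [179.8, 0.1, 176.3]
force: [0.1, 4.8, 5.2]
grip_width: 0.167
clock: 15.78
eef_pos: [0.6077, 0.2648, 0.2296]
orientation: [179.7, 0.1, 176.4]
force: [2.4, 8.7, -3.4]
grip_width: 0.17
t 15.78 pos [0.6077 0.2648 0.2296] rpy [1.797e+02 1.000e-01 1.764e+02] units [0.   0.01 0.04] turn 0.05 F [ 2.4  8.7 -3.4] w 0.17 q7 34
```

```bash

python3 -m handwheel '[[[0,0.02,0.1],0],[[0,0.01,0.1],0],[[0,0,0],0],[[0,0,0],0]]'
python3 -m handwheel '[[[0,0,0.1],0],[[0,0,0],0],[[0,0,0],0]]'
python3 -m handwheel '[[[0,0,0.1],0],[[0,0,0],0],[[0,0,0],0]]'
```

```text
clock: 16.12
eef_pos: [0.6077, 0.2653, 0.2285]
orientation: [179.7, 0.2, 176.3]
force: [0.2, 4.1, 10.2]
grip_width: 0.166
clock: 16.37
eef_pos: [0.6078, 0.2653, 0.2282]
orientation: [179.7, 0.3, 176.3]
force: [-3.1, 0.3, 17.5]
grip_width: 0.163
clock: 16.62
eef_pos: [0.6078, 0.2653, 0.2281]
orientation: [179.7, 0.4, 176.3]
force: [-5.5, -1.7, 25.7]
grip_width: 0.165
```

The hopper is on its lower stop: the force rises and the height stays put. I release and go to the lever.

```bash

python3 -m handwheel '[[[0,0,-0.2],0],[[0,0,0],0],[[0,0,0],0]]'
python3 -m handwheel '[[[0,0,0],0],[[0,0,0],0],[[0,0,0],0],[[0,0,0],0],[[0,0,0],0]]' 1
python3 -m handwheel '[[[0,0,-1],0],[[0,0,-1],0],[[0,0,-1],0],[[0,0,-1],0],[[0,0,-1],0]]' >/dev/null
python3 -m handwheel '[[[0,0,-1],0],[[0,0,-1],0],[[0,0,0],1],[[0,0,0],1],[[0,0,0],1]]' >/dev/null
python3 -m handwheel '[[[0,0,0],1],[[0,0,0],1],[[0,0,0],1],[[0,0,0],1],[[0,0,0],1]]' >/dev/null
python3 -m handwheel '[[[0,0,0],1],[[0,0,0],1],[[0,0,0],1],[[0,0,0],1],[[0,0,0],1]]' >/dev/null
python3 -m handwheel '[[[0,0,0],1],[[0,0,0],1],[[0,0,0],0],[[0,0,0],0]]'
cat > bar.py <<'E'
from h import *
c2=cam("top");P2=cloud(c2);h2=cv2.cvtColor(c2["image"],cv2.COLOR_RGB2HSV).astype(int)
c1=cam("scene");P1=cloud(c1);h1=cv2.cvtColor(c1["image"],cv2.COLOR_RGB2HSV).astype(int)
for P,h,c in((P1,h1,c1),(P2,h2,c2)):
    r=((h[...,0]<8)|(h[...,0]>172))&(h[...,1]>150)&(P[...,2]>.15)&(P[...,2]<.35)&(c["z_map"]>0)
    for n,m in(('bar',r&(P[...,1]<.09)&(P[...,1]>.05)),('handle',r&(P[...,1]>.2)&(P[...,1]<.35))):
        print(n,m.sum(),np.median(P[m],0).round(4),np.percentile(P[m],[3,97],axis=0).round(3).tolist() if m.any() else'')
E
python3 bar.py; python3 d.py 0.520 0.064 0.286 86.1
```

```text
clock: 16.87
eef_pos: [0.6078, 0.2653, 0.2283]
orientation: [179.7, 0.2, 176.3]
force: [-1.7, 2.8, 11.5]
grip_width: 0.164
clock: 17.28
eef_pos: [0.6074, 0.2616, 0.2238]
orientation: [-179.9, -0.1, 176.2]
force: [0.4, -0.9, 0.3]
grip_width: 0.867
clock: 19.28
eef_pos: [0.6073, 0.2626, 0.3995]
orientation: [-180.0, 0.0, 86.4]
force: [0.8, -0.8, -0.2]
grip_width: 1.003
bar 73 [0.5231 0.0678 0.2849] [[0.517, 0.052, 0.278], [0.526, 0.086, 0.288]]
handle 109 [0.6051 0.2616 0.2254] [[0.577, 0.258, 0.218], [0.633, 0.267, 0.231]]
bar 151 [0.5192 0.0688 0.2858] [[0.513, 0.052, 0.283], [0.525, 0.086, 0.289]]
handle 109 [0.6255 0.2611 0.2276] [[0.611, 0.257, 0.204], [0.64, 0.269, 0.232]]
t 19.38 pos [0.6074 0.2626 0.3996] rpy [-180.     0.    86.4] units [-8.15 -2.99  4.55] turn 0.05 F [-0.2  0.2  0.6] w 1.0 q7 -41
```

```bash

python3 -m handwheel '[[[-0.9,-0.33,0],0],[[-0.9,-0.33,0],0],[[-0.9,-0.33,0],0],[[-0.9,-0.33,0],0],[[-0.9,-0.33,0],0]]' >/dev/null
python3 -m handwheel '[[[-0.9,-0.33,0],0],[[-0.9,-0.33,0],0],[[-0.9,-0.33,0],0],[[-0.9,-0.33,0],0],[[0,0,1],0]]' >/dev/null
python3 -m handwheel '[[[0,0,1],0],[[0,0,1],0],[[0,0,1],0],[[0,0,0.55],0],[[0,0,0],0]]'
python3 -m handwheel '[[[0,0,0],0],[[0,0,0],0],[[0,0,0],0],[[0,0,0],0],[[0,0,0],0]]' -1 20 >/dev/null
python3 -m handwheel '[[[0,0,0],0],[[0,0,0],0],[[0,0,0],0],[[0,0,0],0],[[0,0,0],0]]'
python3 d.py 0.597 0.058 0.317 86.1
```

```text
clock: 20.63
eef_pos: [0.5182, 0.0646, 0.2829]
orientation: [-179.6, 0.1, 86.4]
force: [0.1, 0.2, -0.3]
grip_width: 1.002
clock: 21.47
eef_pos: [0.5196, 0.0657, 0.2865]
orientation: [-179.9, 0.0, 86.3]
force: [-4.1, -0.1, 5.3]
grip_width: 0.179
t 21.47 pos [0.5196 0.0657 0.2865] rpy [-179.9    0.    86.3] units [-0.11  3.11 -1.22] turn 0.03 F [-4.1 -0.1  5.3] w 0.18 q7 -28
```

```bash

python3 -m handwheel '[[[0,0.27,-0.23],0],[[0,0.28,-0.21],0],[[0,0.29,-0.18],0],[[0,0.29,-0.16],0],[[0,0.31,-0.13],0]]'
python3 -m handwheel '[[[0,0.31,-0.11],0],[[0,0.33,-0.08],0],[[0,0.33,-0.07],0],[[0,0.33,-0.03],0],[[0,0.34,-0.02],0]]'
python3 -m handwheel '[[[0,0,0],0],[[0,0,0],0],[[0,0,0],0]]'
python3 d.py 0.597 0.060 0.3155 86.1
```

```text
clock: 21.88
eef_pos: [0.5549, 0.0635, 0.3086]
orientation: [-179.8, 0.0, 86.3]
force: [-4.1, 0.7, 2.2]
grip_width: 0.176
clock: 22.3
eef_pos: [0.5969, 0.0609, 0.3162]
orientation: [-179.9, -0.0, 86.3]
force: [-3.1, 0.6, 0.8]
grip_width: 0.178
clock: 22.55
eef_pos: [0.5978, 0.0608, 0.3163]
orientation: [179.9, -0.1, 86.3]
force: [0.9, 1.3, -2.0]
grip_width: 0.182
t 22.55 pos [0.5978 0.0608 0.3163] rpy [ 1.799e+02 -1.000e-01  8.630e+01] units [-0.03 -0.03  0.03] turn 0.03 F [ 0.9  1.3 -2. ] w 0.18 q7 -25
```

```bash

python3 -m handwheel '[[[0,0,0],0],[[0,0,0],0],[[0,0,0],0],[[0,0,0],0]]' 0.2
python3 -m handwheel '[[[0,0,-1],0],[[0,0,-1],0],[[0,0,-1],0],[[0,0,-1],0],[[0,0,0],0]]' >/dev/null
python3 -m handwheel '[[[-1,-0.5,0],0],[[-1,-0.5,0],0],[[-1,-0.5,0],0],[[-1,-0.5,0],0],[[-1,-0.5,0],0]]' 
cat > fl.py <<'E'
from h import *
# caps on the chute and bin positions
c=cam("top");save(c,'t_last.png');P=cloud(c);h=cv2.cvtColor(c["image"],cv2.COLOR_RGB2HSV).astype(int);ok=c["z_map"]>0
H,S,V=h[...,0],h[...,1],h[...,2]
rd=((H<8)|(H>172))&(S>130)&ok; bl=(H>105)&(H<130)&(S>120)&ok
ch=(P[...,0]>.54)&(P[...,0]<.63)&(P[...,1]<.05)&(P[...,1]>-.33)&(P[...,2]>.05)&(P[...,2]<.15)
for n,m in(('red',rd),('blue',bl)):
    k,l,s,ce=cv2.connectedComponentsWithStats((m&ch).astype(np.uint8))
    for i in range(1,k):
        if s[i,4]>25: q=P[l==i];print('cap',n,s[i,4],np.median(q,0).round(4),'y',np.percentile(q[:,1],[3,97]).round(3),'x',np.percentile(q[:,0],[3,97]).round(3))
    b=m&(P[...,0]<.54)&(P[...,2]<.07)&(P[...,2]>-.01)&(P[...,0]>.28)
    k,l,s,ce=cv2.connectedComponentsWithStats(b.astype(np.uint8)); i=1+np.argmax(s[1:,4]); q=P[l==i]
    r=cv2.minAreaRect((q[:,:2]*1000).astype(np.float32)); rim=q[q[:,2]>.038]
    print('bin',n,s[i,4],'lo',np.percentile(q,1,0).round(3)[:2],'hi',np.percentile(q,99,0).round(3)[:2],'rect',np.round(r[0],0),np.round(r[1],0),round(r[2],1))
E
python3 fl.py; python3 bar.py
```

```text
clock: 22.88
eef_pos: [0.5969, 0.0601, 0.3168]
orientation: [180.0, 0.0, 86.2]
force: [-0.1, -0.5, -0.3]
grip_width: 0.599
clock: 23.72
eef_pos: [0.5254, -0.0614, 0.4162]
orientation: [-180.0, 0.0, 86.3]
force: [-0.9, 0.1, 0.1]
grip_width: 0.602
bin red 5792 lo [0.357 0.162] hi [0.477 0.38 ] rect [419. 273.] [223. 120.] 87.3
cap blue 126 [ 0.5881 -0.0488  0.1256] y [-0.059 -0.04 ] x [0.576 0.601]
bin blue 446 lo [ 0.352 -0.35 ] hi [ 0.467 -0.328] rect [ 410. -345.] [119.  24.] 10.4
bar 60 [0.6037 0.0638 0.3141] [[0.6, 0.051, 0.308], [0.607, 0.08, 0.317]]
handle 86 [0.6067 0.2612 0.2256] [[0.578, 0.258, 0.219], [0.633, 0.266, 0.23]]
bar 127 [0.599  0.0659 0.316 ] [[0.594, 0.051, 0.312], [0.605, 0.081, 0.32]]
handle 215 [0.6099 0.263  0.2279] [[0.58, 0.257, 0.222], [0.637, 0.269, 0.232]]
```

View pics/t_last.png

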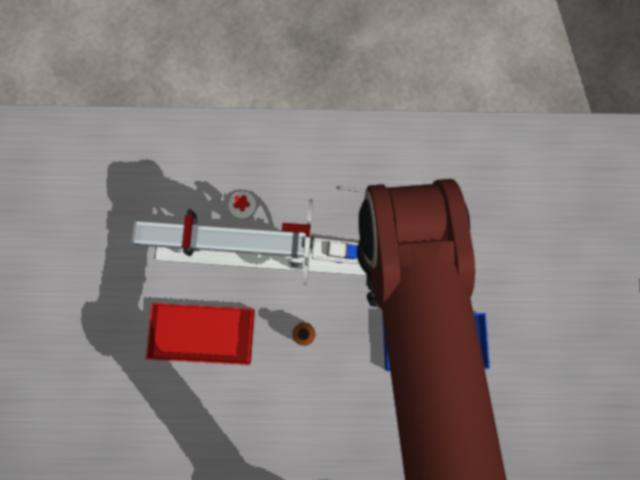

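The turret is upright (bar x ≈ 0.599 against the axis at 0.597) and the hopper is level, with handle z the same as at the start. The arm hides the chute in the top view, so I check the lower flacons with the scene camera.

```bash
cat > caps.py <<'E'
from h import *
for n in("scene","top"):
    c=cam(n);P=cloud(c);h=cv2.cvtColor(c["image"],cv2.COLOR_RGB2HSV).astype(int);ok=c["z_map"]>0
    H,S=h[...,0],h[...,1]; ch=ok&(P[...,0]>.53)&(P[...,0]<.63)&(P[...,1]<.03)&(P[...,1]>-.34)&(P[...,2]>.03)&(P[...,2]<.16)
    for k_,m in(('red',((H<8)|(H>172))&(S>130)),('blue',(H>105)&(H<130)&(S>120))):
        k,l,s,ce=cv2.connectedComponentsWithStats((m&ch).astype(np.uint8))
        for i in range(1,k):
            if s[i,4]>25: q=P[l==i];print(n,k_,s[i,4],'lo',np.percentile(q,3,0).round(3),'hi',np.percentile(q,97,0).round(3))
E
python3 caps.py; python3 d.py 0.575 -0.2785 0.15 86.1
```

```text
scene red 189 lo [ 0.572 -0.125  0.088] hi [ 0.598 -0.102  0.112]
scene red 206 lo [ 0.569 -0.185  0.072] hi [ 0.595 -0.162  0.097]
scene red 238 lo [ 0.563 -0.306  0.042] hi [ 0.589 -0.284  0.066]
scene blue 186 lo [ 0.576 -0.06   0.104] hi [ 0.602 -0.039  0.129]
scene blue 226 lo [ 0.565 -0.245  0.056] hi [ 0.591 -0.223  0.081]
scene blue 51 lo [ 0.553 -0.314  0.043] hi [ 0.591 -0.309  0.06 ]
top blue 120 lo [ 0.576 -0.057  0.121] hi [ 0.601 -0.04   0.13 ]
t 23.97 pos [ 0.5265 -0.0596  0.4165] rpy [180.   -0.   86.3] units [-8.62  2.5  10.65] turn 0.03 F [-0.2  0.   0.2] w 0.6 q7 -9
```

Bottom flacon centre is about (0.577, -0.274), so I grasp with the TCP at z 0.074. That leaves the tips just above the walls.

```bash

python3 -m handwheel '[[[-1,0.3,0.5],0],[[-1,0.3,0.5],0],[[-1,0.3,0.5],0],[[-1,0.3,0.5],0],[[-1,0.3,0.5],0]]' >/dev/null
python3 -m handwheel '[[[-1,0.3,0.8],0],[[-1,0.3,1],0],[[-1,0.3,1],0],[[-0.5,0.2,1],0],[[0,0,1],0]]' >/dev/null
python3 -m handwheel '[[[0,0,1],0],[[0,0,1],0],[[0,0,0.5],0],[[0,0,0],0],[[0,0,0],0]]'
python3 d.py 0.577 -0.274 0.074 86.1
```

```text
clock: 25.22
eef_pos: [0.5784, -0.2748, 0.1708]
orientation: [-180.0, -0.1, 86.4]
force: [-0.4, -0.5, 0.2]
grip_width: 0.595
t 25.22 pos [ 0.5784 -0.2748  0.1708] rpy [-1.80e+02 -1.00e-01  8.64e+01] units [ 0.02 -0.05  3.87] turn 0.05 F [-0.4 -0.5  0.2] w 0.59 q7 4
```

```bash

python3 -m handwheel '[[[0.02,-0.05,1],0.05],[[0,0,1],0],[[0,0,1],0],[[0,0,0.6],0],[[0,0,0.25],0]]'
python3 -m handwheel '[[[0,0,0],0],[[0,0,0],0],[[0,0,0],0],[[0,0,0],0],[[0,0,0],0]]' -1 40
python3 -m handwheel '[[[0,0,0],0],[[0,0,0],0]]'
python3 -m handwheel '[[[-0.12,0,-0.5],0],[[-0.12,0,-0.5],0],[[-0.12,0,-0.5],0],[[0,0,-1],0],[[0,0,-1],0]]'
python3 -m handwheel '[[[0,0,-1],0],[[0,0,-1],0],[[0,0,-1],0],[[0,0,0],0]]'
python3 - <<'E'
from h import *
c=cam("scene");cv2.imwrite('pics/s6.png',cv2.resize(c["image"][180:430,100:400,::-1],(720,600)))
E
python3 d.py 0.41 0.3 0.25 86.1; python3 caps.py
```

```text
clock: 25.63
eef_pos: [0.5766, -0.275, 0.0743]
orientation: [-179.9, -0.0, 86.0]
force: [-1.2, 0.4, -0.9]
grip_width: 0.602
clock: 26.05
eef_pos: [0.5764, -0.2759, 0.0769]
orientation: [180.0, 0.0, 86.0]
force: [-3.0, 0.8, 5.3]
grip_width: 0.314
clock: 26.22
eef_pos: [0.5764, -0.2759, 0.0769]
orientation: [180.0, 0.0, 86.0]
force: [-3.9, 1.0, 6.6]
grip_width: 0.316
clock: 26.63
eef_pos: [0.5761, -0.2853, 0.1635]
orientation: [179.9, -0.0, 85.9]
force: [0.1, -0.8, -1.3]
grip_width: 0.318
clock: 26.97
eef_pos: [0.5798, -0.2858, 0.2447]
orientation: [179.2, 0.2, 85.9]
force: [1.5, -1.2, 0.7]
grip_width: 0.316
t 27.02 pos [ 0.5785 -0.2854  0.2419] rpy [179.4   0.2  86. ] units [22.88 -8.37 -0.47] turn -0.02 F [-0.7 -0.3 -0.2] w 0.32 q7 7
scene red 189 lo [ 0.572 -0.124  0.087] hi [ 0.598 -0.102  0.112]
scene red 206 lo [ 0.568 -0.185  0.072] hi [ 0.595 -0.162  0.097]
scene blue 188 lo [ 0.575 -0.06   0.104] hi [ 0.602 -0.039  0.129]
scene blue 229 lo [ 0.565 -0.245  0.056] hi [ 0.591 -0.223  0.081]
scene blue 57 lo [ 0.555 -0.314  0.044] hi [ 0.591 -0.309  0.06 ]
top red 142 lo [ 0.572 -0.126  0.104] hi [ 0.597 -0.104  0.113]
top red 128 lo [ 0.569 -0.185  0.088] hi [ 0.594 -0.165  0.099]
top blue 149 lo [ 0.576 -0.065  0.109] hi [ 0.601 -0.04   0.129]
top blue 120 lo [ 0.564 -0.246  0.072] hi [ 0.59  -0.225  0.083]
top blue 102 lo [ 0.556 -0.314  0.04 ] hi [ 0.586 -0.305  0.06 ]
```

View pics/s6.png

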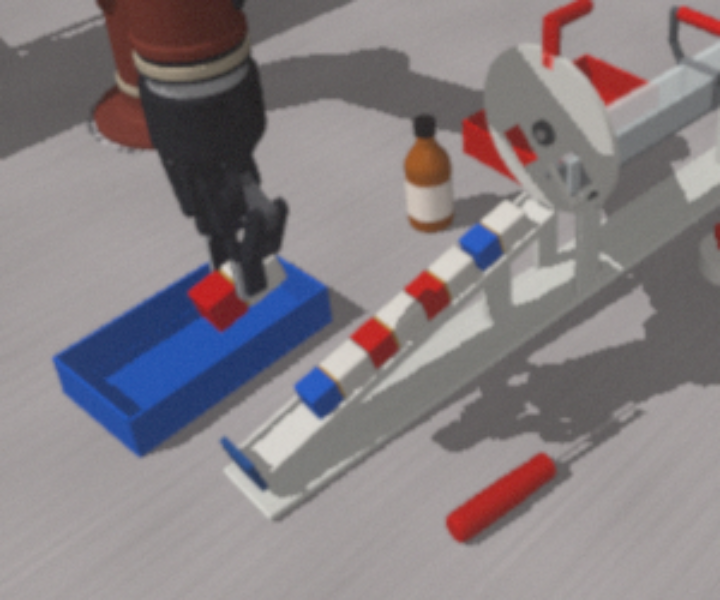

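The red flacon is held at opening 0.32 (27 mm). The rest have stayed in place instead of sliding down, so each will be picked where it stands. Carrying this one to the red bin.

```bash

python3 -m handwheel '[[[1,-0.6,-0.4],0],[[1,-0.6,-0.4],0],[[1,-0.6,-0.4],0],[[1,-0.6,-0.4],0],[[1,-0.6,-0.4],0]]'
python3 -m handwheel '[[[1,-0.6,-0.3],0],[[1,-0.6,0],0],[[1,-0.6,0],0],[[1,-0.1,0],0],[[1,-0.1,0],0]]'
python3 -m handwheel '[[[1,-0.1,0],0],[[1,-0.1,0],0],[[1,-0.1,0],0],[[1,-0.1,0],0],[[1,-0.1,0],0]]' >/dev/null
python3 -m handwheel '[[[1,-0.1,0],0],[[1,-0.1,0],0],[[1,-0.1,0],0],[[1,-0.1,0],0],[[1,-0.1,0],0]]' >/dev/null
python3 -m handwheel '[[[1,-0.1,0],0],[[1,-0.1,0],0],[[1,-0.1,0],0],[[1,-0.1,0],0],[[1,-0.1,0],0]]'
python3 fl.py;python3 d.py 0.418 0.339 0.055 86.1;  python3 caps.py | grep scene
```

```text
clock: 27.53
eef_pos: [0.5084, -0.1537, 0.2865]
orientation: [-179.8, -0.1, 86.0]
force: [0.4, 0.2, -1.0]
grip_width: 0.317
clock: 27.95
eef_pos: [0.4672, -0.0258, 0.2942]
orientation: [-179.9, 0.0, 85.9]
force: [1.1, 0.2, -0.7]
grip_width: 0.314
clock: 29.2
eef_pos: [0.4572, 0.3508, 0.2935]
orientation: [-179.9, 0.1, 86.0]
force: [0.9, 0.4, -0.3]
grip_width: 0.315
cap red 142 [ 0.5846 -0.1146  0.1089] y [-0.125 -0.104] x [0.572 0.598]
cap red 129 [ 0.5812 -0.1746  0.0936] y [-0.186 -0.165] x [0.569 0.594]
bin red 5820 lo [0.357 0.162] hi [0.477 0.38 ] rect [419. 272.] [223. 121.] 87.6
cap blue 150 [ 0.5884 -0.0508  0.1247] y [-0.065 -0.04 ] x [0.576 0.601]
cap blue 122 [ 0.5773 -0.2347  0.0778] y [-0.246 -0.225] x [0.565 0.589]
cap blue 68 [ 0.5726 -0.3107  0.0562] y [-0.315 -0.308] x [0.555 0.591]
bin blue 5793 lo [ 0.346 -0.347] hi [ 0.465 -0.13 ] rect [ 407. -240.] [120. 222.] 1.9
t 29.25 pos [0.4551 0.3573 0.2937] rpy [-179.8   -0.3   86.4] units [-0.88 -1.4   9.55] turn 0.05 F [-1.   5.1  1.5] w 0.31 q7 -60
scene red 190 lo [ 0.572 -0.124  0.088] hi [ 0.598 -0.102  0.113]
scene red 203 lo [ 0.568 -0.185  0.072] hi [ 0.595 -0.163  0.097]
scene blue 187 lo [ 0.576 -0.06   0.104] hi [ 0.602 -0.038  0.129]
scene blue 229 lo [ 0.564 -0.245  0.057] hi [ 0.591 -0.223  0.081]
scene blue 59 lo [ 0.554 -0.315  0.043] hi [ 0.592 -0.309  0.06 ]
```

```bash

python3 -m handwheel '[[[-0.48,-0.7,1],0],[[-0.4,-0.7,1],0],[[0,0,1],0],[[0,0,1],0],[[0,0,1],0]]' >/dev/null
python3 -m handwheel '[[[0,0,1],0],[[0,0,1],0],[[0,0,1],0],[[0,0,1],0],[[0,0,0.45],0]]'
python3 -m handwheel '[[[0,0,0],0],[[0,0,0],0],[[0,0,0],0]]'
python3 -m handwheel '[[[0,0,0],0],[[0,0,0],0],[[0,0,0],0],[[0,0,0],0]]' 0.2
python3 -m handwheel '[[[0,0,-1],0],[[0,0,-1],0],[[0,0,-1],0],[[0,0,-1],0],[[0,0,-1],0]]' >/dev/null
python3 -m handwheel '[[[0,0,-1],0],[[0,0,-1],0],[[0,0,-1],0],[[0,0,-1],0],[[0,0,0],0]]'
python3 fl.py; python3 d.py 0.581 -0.2140 0.089 86.1
python3 - <<'E'
from h import *
c=cam("scene");cv2.imwrite('pics/s7.png',cv2.resize(c["image"][150:400,170:470,::-1],(720,600)))
E
```

```text
clock: 30.18
eef_pos: [0.4202, 0.3273, 0.0557]
orientation: [-179.8, 0.3, 85.9]
force: [0.7, -0.4, -0.8]
grip_width: 0.318
clock: 30.43
eef_pos: [0.4219, 0.3309, 0.0602]
orientation: [179.9, -0.1, 85.9]
force: [-0.0, 0.9, -0.1]
grip_width: 0.315
clock: 30.77
eef_pos: [0.4215, 0.3308, 0.0599]
orientation: [179.9, -0.1, 86.0]
force: [-0.5, 0.2, 0.6]
grip_width: 0.598
clock: 31.6
eef_pos: [0.4225, 0.3328, 0.2895]
orientation: [179.6, -0.4, 86.0]
force: [-0.0, 1.0, 0.3]
grip_width: 0.604
cap red 141 [ 0.5848 -0.1145  0.1087] y [-0.126 -0.104] x [0.572 0.598]
cap red 129 [ 0.5813 -0.1743  0.0936] y [-0.186 -0.165] x [0.569 0.594]
bin red 5557 lo [0.357 0.162] hi [0.478 0.38 ] rect [418. 272.] [223. 121.] 87.7
cap blue 149 [ 0.5884 -0.0508  0.1254] y [-0.065 -0.04 ] x [0.575 0.601]
cap blue 121 [ 0.5775 -0.235   0.0782] y [-0.246 -0.225] x [0.565 0.589]
cap blue 67 [ 0.5727 -0.3105  0.0572] y [-0.314 -0.307] x [0.556 0.59 ]
bin blue 5799 lo [ 0.346 -0.348] hi [ 0.465 -0.129] rect [ 406. -239.] [121. 221.] 2.0
t 31.65 pos [0.4218 0.3318 0.2871] rpy [179.7  -0.3  86. ] units [-21.36   7.85   7.87] turn -0.02 F [ 0.3 -1.1 -0.2] w 0.6 q7 -61
```

View pics/t_last.png

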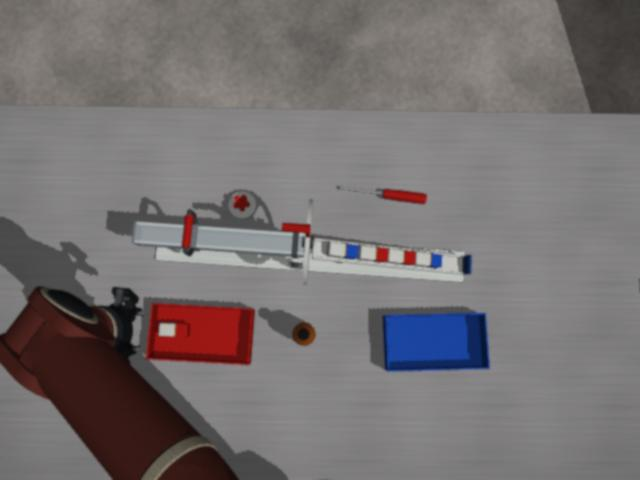

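The red flacon lies in the red bin, seen at (170,329), and the others are still on the chute. Next is the blue one at y ≈ -0.2135.

```bash

python3 -m handwheel '[[[-1,0.15,0],0],[[-1,0.15,0],0],[[-1,0.15,0],0],[[-1,0.15,0],0],[[-1,0.15,0],0]]' >/dev/null
python3 -m handwheel '[[[-1,0.15,0],0],[[-1,0.15,0],0],[[-1,0.15,0],0],[[-1,0.15,0],0],[[-1,0.15,0],0]]' >/dev/null
python3 -m handwheel '[[[-1,0.15,0],0],[[-1,0.15,0],0],[[-1,0.15,0],0],[[-1,0.74,0],0],[[-1,0.74,0],0]]' >/dev/null
python3 -m handwheel '[[[-1,0.74,0.3],0],[[-1,0.74,0.5],0],[[-1,0.74,0.6],0],[[-1,0.74,0.7],0],[[-1,0.74,0.7],0]]' >/dev/null
python3 -m handwheel '[[[-1,0.74,0.5],0],[[-0.36,0,1],0],[[0,0,0],0],[[0,0,0],0]]'
python3 d.py 0.581 -0.2135 0.091 86.1
```

```text
clock: 33.7
eef_pos: [0.5776, -0.2156, 0.1739]
orientation: [-179.6, -0.1, 85.9]
force: [-0.1, 1.1, 0.2]
grip_width: 0.599
t 33.7 pos [ 0.5776 -0.2156  0.1739] rpy [-1.796e+02 -1.000e-01  8.590e+01] units [0.09 0.15 3.31] turn -0.03 F [-0.1  1.1  0.2] w 0.6 q7 -2
```

```bash

python3 -m handwheel '[[[0.09,0.15,1],0],[[0,0,1],0],[[0,0,1],0],[[0,0,0.3],0],[[0,0,0],0]]'
python3 -m handwheel '[[[0,0,0],0],[[0,0,0],0],[[0,0,0],0],[[0,0,0],0],[[0,0,0],0]]' -1 40
python3 -m handwheel '[[[0,0,0],0],[[0,0,0],0]]'
python3 -m handwheel '[[[-0.12,0,-0.5],0],[[-0.12,0,-0.5],0],[[-0.12,0,-0.5],0],[[0,0,-1],0],[[0,0,-1],0]]'
python3 -m handwheel '[[[0,0,-1],0],[[0,0,-1],0],[[0,0,0],0],[[0,0,0],0]]'
python3 fl.py|grep bin; python3 d.py 0.406 -0.285 0.06 86.1; python3 caps.py
```

```text
clock: 34.12
eef_pos: [0.5826, -0.2119, 0.0933]
orientation: [-179.8, -0.1, 86.1]
force: [0.5, -1.0, -0.3]
grip_width: 0.598
clock: 34.53
eef_pos: [0.5805, -0.2132, 0.0961]
orientation: [-179.6, 0.0, 86.0]
force: [-8.3, 1.2, 5.1]
grip_width: 0.318
clock: 34.7
eef_pos: [0.5805, -0.2132, 0.0961]
orientation: [-179.6, 0.0, 86.0]
force: [-7.6, 1.4, 5.7]
grip_width: 0.321
clock: 35.12
eef_pos: [0.5832, -0.223, 0.1841]
orientation: [179.9, 0.0, 86.0]
force: [0.3, -0.1, -0.5]
grip_width: 0.316
clock: 35.45
eef_pos: [0.5845, -0.2228, 0.2355]
orientation: [179.6, 0.1, 86.0]
force: [-0.6, 0.3, -0.9]
grip_width: 0.315
bin red 5554 lo [0.359 0.184] hi [0.479 0.403] rect [420. 298.] [227. 122.] 87.4
bin blue 5774 lo [ 0.346 -0.347] hi [ 0.465 -0.129] rect [ 407. -239.] [120. 221.] 2.0
t 35.5 pos [ 0.5834 -0.2228  0.2335] rpy [1.798e+02 1.000e-01 8.600e+01] units [-2.97 -6.92  6.92] turn -0.02 F [-0.3  0.3 -0.3] w 0.32 q7 0
scene red 188 lo [ 0.573 -0.125  0.087] hi [ 0.598 -0.102  0.112]
scene red 222 lo [ 0.568 -0.185  0.071] hi [ 0.595 -0.162  0.097]
scene blue 192 lo [ 0.575 -0.06   0.103] hi [ 0.602 -0.038  0.129]
scene blue 55 lo [ 0.554 -0.314  0.043] hi [ 0.59  -0.309  0.061]
top red 136 lo [ 0.572 -0.126  0.105] hi [ 0.596 -0.104  0.113]
top red 123 lo [ 0.569 -0.185  0.089] hi [ 0.593 -0.165  0.098]
top blue 149 lo [ 0.576 -0.065  0.108] hi [ 0.601 -0.04   0.13 ]
top blue 49 lo [ 0.556 -0.315  0.048] hi [ 0.581 -0.308  0.061]
```

The red bin has been knocked to y ≈ 0.294, as warned. Blue goes into the blue bin now.

```bash

python3 -m handwheel '[[[-0.42,-0.98,0],0],[[-0.42,-0.99,0],0],[[-0.42,-0.99,0],0],[[-0.42,-0.99,0],0],[[-0.42,-0.99,0],0]]' >/dev/null
python3 -m handwheel '[[[-0.42,-0.99,0.3],0],[[-0.42,-0.99,0.6],0],[[0,0,1],0],[[0,0,1],0],[[0,0,1],0]]' >/dev/null
python3 -m handwheel '[[[0,0,1],0],[[0,0,1],0],[[0,0,0.8],0],[[0,0,0.2],0],[[0,0,0],0]]'
python3 d.py 0.406 -0.285 0.06 86.1
```

```text
clock: 36.85
eef_pos: [0.4041, -0.2832, 0.0573]
orientation: [-179.8, -0.1, 86.0]
force: [0.1, -0.5, -0.1]
grip_width: 0.309
t 36.85 pos [ 0.4041 -0.2832  0.0573] rpy [-1.798e+02 -1.000e-01  8.600e+01] units [-0.07  0.08 -0.11] turn -0.02 F [ 0.1 -0.5 -0.1] w 0.31 q7 3
```

```bash

python3 -m handwheel '[[[0,0,0],0],[[0,0,0],0],[[0,0,0],0],[[0,0,0],0]]' 0.2
python3 -m handwheel '[[[0,0,-1],0],[[0,0,-1],0],[[0,0,-1],0],[[0,0,-1],0],[[0,0,-1],0]]' >/dev/null
python3 -m handwheel '[[[0,0,-1],0],[[0,0,0],0]]'>/dev/null
python3 -m handwheel '[[[0.81,0.98,0],0],[[0.81,0.98,0],0],[[0.81,0.98,0],0],[[0.81,0.98,0],0],[[0.81,0.98,0],0]]'>/dev/null
python3 -m handwheel '[[[0.81,0.98,0],0],[[0.81,0.98,0],0],[[0,0,0],0],[[0,0,0],0]]'
python3 fl.py; python3 d.py 0.585 -0.1532 0.1075 86.1
```

```text
clock: 37.18
eef_pos: [0.4059, -0.2846, 0.0602]
orientation: [179.9, 0.1, 85.9]
force: [-0.1, -0.3, 0.4]
grip_width: 0.599
clock: 38.52
eef_pos: [0.5873, -0.1523, 0.2089]
orientation: [180.0, -0.1, 86.2]
force: [-0.2, -1.3, 0.0]
grip_width: 0.597
cap red 140 [ 0.5844 -0.1146  0.1089] y [-0.126 -0.104] x [0.572 0.597]
bin red 5552 lo [0.359 0.185] hi [0.479 0.403] rect [420. 298.] [228. 120.] 87.4
cap blue 146 [ 0.5882 -0.0505  0.1254] y [-0.061 -0.04 ] x [0.576 0.601]
bin blue 3680 lo [ 0.345 -0.291] hi [ 0.464 -0.129] rect [ 406. -212.] [120. 168.] 2.1
t 38.57 pos [ 0.5861 -0.1544  0.2088] rpy [-179.9    0.    86. ] units [ 0.05 -0.04  4.05] turn -0.01 F [ 0.5 -1.3 -0.4] w 0.6 q7 -7
```

```bash

python3 -m handwheel '[[[0.05,-0.04,1],0],[[0,0,1],0],[[0,0,1],0],[[0,0,0.7],0],[[0,0,0.33],0]]'
python3 -m handwheel '[[[0,0,0],0],[[0,0,0],0],[[0,0,0],0],[[0,0,0],0],[[0,0,0],0]]' -1 40
python3 -m handwheel '[[[0,0,0],0],[[0,0,0],0]]'
python3 -m handwheel '[[[-0.12,0,-0.5],0],[[-0.12,0,-0.5],0],[[-0.12,0,-0.5],0],[[0,0,-1],0],[[0,0,-1],0]]'
python3 -m handwheel '[[[0,0,-1],0],[[0,0,-1],0],[[0,0,-1],0],[[0,0,-1],0],[[0,0,0],0]]'
python3 d.py 0.40 0.285 0.06 86.1; python3 caps.py
```

```text
clock: 38.98
eef_pos: [0.5824, -0.1554, 0.1057]
orientation: [-179.7, 0.1, 85.8]
force: [0.1, -0.3, -0.7]
grip_width: 0.597
clock: 39.4
eef_pos: [0.584, -0.1543, 0.109]
orientation: [-179.8, 0.1, 85.9]
force: [-6.0, -2.1, 3.3]
grip_width: 0.318
clock: 39.57
eef_pos: [0.584, -0.1544, 0.109]
orientation: [-179.8, 0.1, 85.9]
force: [-6.1, -0.8, 3.0]
grip_width: 0.316
clock: 39.98
eef_pos: [0.5861, -0.1624, 0.1972]
orientation: [179.8, -0.0, 86.0]
force: [-0.1, -0.3, -0.3]
grip_width: 0.317
clock: 40.4
eef_pos: [0.5892, -0.162, 0.3032]
orientation: [179.0, 0.1, 86.0]
force: [0.0, -0.0, -0.6]
grip_width: 0.314
t 40.4 pos [ 0.5892 -0.162   0.3032] rpy [1.79e+02 1.00e-01 8.60e+01] units [17.31 -8.97  9.56] turn -0.02 F [ 0.  -0.  -0.6] w 0.31 q7 -4
scene red 214 lo [ 0.573 -0.123  0.086] hi [ 0.598 -0.101  0.113]
scene blue 183 lo [ 0.576 -0.06   0.104] hi [ 0.601 -0.038  0.128]
scene blue 55 lo [ 0.554 -0.314  0.044] hi [ 0.59  -0.309  0.06 ]
top red 128 lo [ 0.572 -0.123  0.105] hi [ 0.597 -0.103  0.113]
top blue 149 lo [ 0.576 -0.063  0.116] hi [ 0.601 -0.04   0.13 ]
```

```bash

python3 -m handwheel '[[[0.5,-0.8,0],0],[[0.5,-0.8,0],0],[[0.5,-0.8,0],0],[[0.5,-0.8,0],0],[[0.5,-0.8,0],0]]'
python3 -m handwheel '[[[0.5,-0.8,0],0],[[1,-0.1,0],0],[[1,-0.1,0],0],[[1,-0.1,0],0],[[1,-0.1,0],0]]' >/dev/null
python3 -m handwheel '[[[1,-0.1,0],0],[[1,-0.1,0],0],[[1,-0.1,0],0],[[1,-0.1,0],0],[[1,-0.56,0],0]]' >/dev/null
python3 -m handwheel '[[[1,-0.56,0],0],[[1,-0.56,0],0],[[1,-0.56,0],0],[[1,-0.56,0],0],[[1,-0.56,0],0]]' >/dev/null
python3 -m handwheel '[[[0.3,0,0.5],0],[[0,0,1],0],[[0,0,1],0],[[0,0,1],0],[[0,0,0],0]]'
python3 fl.py; python3 d.py 0.40 0.285 0.06 86.1
```

```text
clock: 40.92
eef_pos: [0.4884, -0.0923, 0.2947]
orientation: [-180.0, -0.0, 86.0]
force: [0.2, -0.2, -0.1]
grip_width: 0.316
clock: 42.58
eef_pos: [0.3893, 0.2824, 0.2036]
orientation: [-179.5, 0.4, 86.0]
force: [-0.6, -0.2, -0.7]
grip_width: 0.317
cap red 128 [ 0.5847 -0.1126  0.1094] y [-0.123 -0.103] x [0.572 0.597]
bin red 3810 lo [0.359 0.184] hi [0.481 0.4  ] rect [420. 297.] [226. 120.] 87.4
cap blue 149 [ 0.5882 -0.0508  0.1253] y [-0.063 -0.04 ] x [0.576 0.601]
cap blue 73 [ 0.5722 -0.3104  0.0566] y [-0.315 -0.306] x [0.556 0.59 ]
bin blue 5513 lo [ 0.346 -0.348] hi [ 0.465 -0.129] rect [ 406. -239.] [120. 221.] 2.1
t 42.63 pos [0.3904 0.2835 0.2059] rpy [-179.7    0.2   86. ] units [0.11 0.41 5.84] turn -0.02 F [-0.1 -0.3  0.1] w 0.32 q7 -63
```

```bash

python3 -m handwheel '[[[0.11,0.7,1],0],[[0,0,1],0],[[0,0,1],0],[[0,0,1],0],[[0,0,1],0]]' >/dev/null
python3 -m handwheel '[[[0,0,0.6],0],[[0,0,0.2],0],[[0,0,0],0],[[0,0,0],0]]'
python3 -m handwheel '[[[0,0,0],0],[[0,0,0],0],[[0,0,0],0],[[0,0,0],0]]' -0.15
python3 -m handwheel '[[[0,0,-1],0],[[0,0,-1],0],[[0,0,-1],0],[[0,0,-1],0],[[0,0,-1],0]]' >/dev/null
python3 -m handwheel '[[[0,0,-1],0],[[0,0,-1],0],[[0,0,-1],0],[[0,0,-1],0],[[0,0,0],0]]' 0.2
python3 d.py 0.589 -0.092 0.123 86.1; python3 caps.py; python3 fl.py |grep bin
```

```text
clock: 43.38
eef_pos: [0.4104, 0.2872, 0.0645]
orientation: [179.9, -0.1, 86.0]
force: [-0.0, -0.3, -0.6]
grip_width: 0.319
clock: 43.72
eef_pos: [0.4099, 0.2865, 0.0641]
orientation: [179.9, -0.1, 86.0]
force: [0.1, -0.1, -0.8]
grip_width: 0.421
clock: 44.55
eef_pos: [0.411, 0.2884, 0.2935]
orientation: [179.5, -0.4, 86.0]
force: [0.4, 1.0, -0.3]
grip_width: 0.599
t 44.55 pos [0.411  0.2884 0.2935] rpy [179.5  -0.4  86. ] units [-14.72   8.12   6.78] turn -0.02 F [ 0.4  1.  -0.3] w 0.6 q7 -58
scene red 212 lo [ 0.572 -0.123  0.087] hi [ 0.599 -0.101  0.112]
scene blue 184 lo [ 0.575 -0.06   0.104] hi [ 0.602 -0.039  0.129]
scene blue 56 lo [ 0.554 -0.314  0.043] hi [ 0.591 -0.309  0.06 ]
top red 129 lo [ 0.572 -0.123  0.105] hi [ 0.597 -0.103  0.113]
top blue 152 lo [ 0.576 -0.064  0.113] hi [ 0.601 -0.04   0.13 ]
top blue 113 lo [ 0.556 -0.315  0.04 ] hi [ 0.59  -0.305  0.061]
bin red 4052 lo [0.359 0.184] hi [0.478 0.358] rect [419. 275.] [181. 120.] 87.5
bin blue 5521 lo [ 0.346 -0.348] hi [ 0.465 -0.129] rect [ 406. -239.] [121. 221.] 1.8
```

View pics/t_last.png

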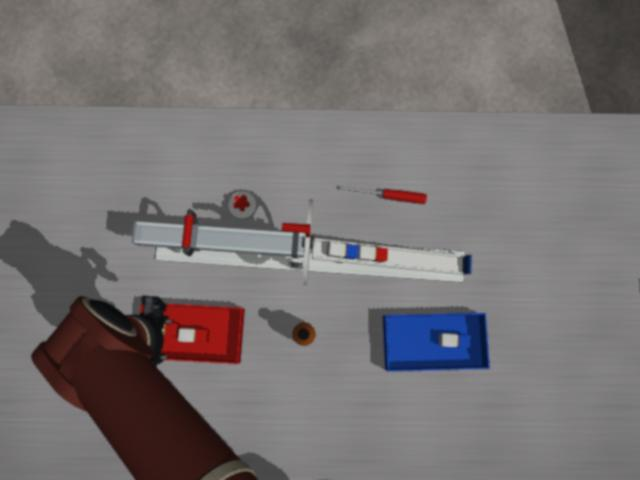

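```bash

python3 -m handwheel '[[[-1,0.25,0],0],[[-1,0.25,0],0],[[-1,0.25,0],0],[[-1,0.25,0],0],[[-1,0.25,0],0]]' >/dev/null
python3 -m handwheel '[[[-1,0.25,0],0],[[-1,0.25,0],0],[[-1,0.25,0],0],[[-1,0.25,0],0],[[-1,0.25,0],0]]' >/dev/null
python3 -m handwheel '[[[-0.95,0.3,0],0],[[-0.95,0.3,0],0],[[-0.95,0.3,0],0],[[-0.95,0.3,0],0],[[-0.95,0.3,0],0]]' 
python3 -m handwheel '[[[0,0.83,0],0],[[0,0.83,0],0],[[0,0.83,0.5],0],[[0,0.83,0.5],0],[[0,0.83,0.5],0]]' >/dev/null
python3 -m handwheel '[[[0,0,1],0],[[0,0,1],0],[[0,0,0],0]]'
python3 d.py 0.589 -0.091 0.123 86.1
```

```text
clock: 45.95
eef_pos: [0.4824, -0.0899, 0.2868]
orientation: [-179.8, -0.0, 86.0]
force: [0.1, 0.5, 0.5]
grip_width: 0.602
clock: 46.62
eef_pos: [0.5825, -0.0961, 0.1939]
orientation: [-179.2, -0.0, 86.0]
force: [-1.1, -0.6, -1.2]
grip_width: 0.596
t 46.62 pos [ 0.5825 -0.0961  0.1939] rpy [-179.2   -0.    86. ] units [0.22 0.29 2.83] turn -0.02 F [-1.1 -0.6 -1.2] w 0.6 q7 -14
```

```bash

python3 -m handwheel '[[[0.1,0.1,1],0],[[0,0,1],0],[[0,0,0.7],0],[[0,0,0.2],0],[[0,0,0],0]]'
python3 d.py 0.589 -0.091 0.123 86.1
python3 -m handwheel '[[[0,0,0],0],[[0,0,0],0],[[0,0,0],0],[[0,0,0],0],[[0,0,0],0]]' -1 40
python3 -m handwheel '[[[0,0,0],0],[[0,0,0],0]]'
```

```text
clock: 47.03
eef_pos: [0.5883, -0.0936, 0.1272]
orientation: [-179.8, -0.0, 86.0]
force: [0.3, -0.4, 0.2]
grip_width: 0.602
t 47.03 pos [ 0.5883 -0.0936  0.1272] rpy [-179.8   -0.    86. ] units [0.11 0.02 0.17] turn -0.02 F [ 0.3 -0.4  0.2] w 0.6 q7 -17
clock: 47.45
eef_pos: [0.5876, -0.0935, 0.1299]
orientation: [-179.8, 0.1, 86.0]
force: [-5.0, 0.0, 4.1]
grip_width: 0.313
clock: 47.62
eef_pos: [0.5876, -0.0934, 0.1299]
orientation: [-179.8, 0.1, 86.0]
force: [-4.9, -0.8, 3.5]
grip_width: 0.311
```

```bash

python3 -m handwheel '[[[-0.12,0,-0.5],0],[[-0.12,0,-0.5],0],[[-0.12,0,-0.5],0],[[0,0,-1],0],[[0,0,-1],0]]' >/dev/null
python3 -m handwheel '[[[0,0,-1],0],[[0,0,-1],0],[[0,0,-1],0],[[0,0,-0.5],0],[[0,0,0],0]]'
python3 d.py 0.436 0.226 0.064 86.1; python3 caps.py
```

```text
clock: 48.45
eef_pos: [0.5909, -0.1022, 0.3087]
orientation: [179.4, 0.0, 86.0]
force: [0.3, 0.6, -0.3]
grip_width: 0.314
t 48.45 pos [ 0.5909 -0.1022  0.3087] rpy [179.4   0.   86. ] units [12.66 -7.21  9.71] turn -0.02 F [ 0.3  0.6 -0.3] w 0.31 q7 -10
scene blue 199 lo [ 0.576 -0.06   0.102] hi [ 0.602 -0.038  0.128]
scene blue 56 lo [ 0.555 -0.314  0.043] hi [ 0.592 -0.309  0.06 ]
top blue 134 lo [ 0.576 -0.061  0.121] hi [ 0.601 -0.04   0.13 ]
```

```bash

python3 -m handwheel '[[[0,-0.9,0],0],[[0,-0.9,0],0],[[0,-0.9,0],0],[[0,-0.9,0],0],[[0,-0.9,0],0]]' >/dev/null
python3 -m handwheel '[[[1,-0.2,0],0],[[1,-0.2,0],0],[[1,-0.2,0],0],[[1,-0.2,0],0],[[1,-0.2,0],0]]' >/dev/null
python3 -m handwheel '[[[1,-0.2,0],0],[[1,-0.2,0],0],[[1,-0.2,0],0],[[1,-0.2,0],0],[[1,-0.2,0],0]]'  >/dev/null
python3 -m handwheel '[[[1,-0.2,0],0],[[1,-0.2,0],0],[[0.6,-0.3,0],0],[[0,0,0],0],[[0,0,0],0]]'
python3 fl.py; python3 d.py 0.436 0.226 0.064 86.1
```

```text
clock: 50.22
eef_pos: [0.4305, 0.2244, 0.3023]
orientation: [-179.9, 0.1, 86.1]
force: [0.8, -0.0, -1.7]
grip_width: 0.314
bin red 1894 lo [0.358 0.183] hi [0.476 0.273] rect [417. 235.] [101. 121.] 87.2
cap blue 135 [ 0.5882 -0.0506  0.1254] y [-0.061 -0.04 ] x [0.576 0.6  ]
cap blue 68 [ 0.5725 -0.3106  0.0565] y [-0.315 -0.308] x [0.555 0.59 ]
bin blue 5515 lo [ 0.346 -0.347] hi [ 0.465 -0.129] rect [ 406. -239.] [120. 221.] 2.0
t 50.27 pos [0.4312 0.2232 0.3023] rpy [-1.799e+02  1.000e-01  8.600e+01] units [0.15 0.2  9.53] turn -0.02 F [-0.6 -0.1 -1.3] w 0.32 q7 -49
```

```bash

python3 -m handwheel '[[[0.15,0.15,1],0],[[0,0,1],0],[[0,0,1],0],[[0,0,1],0],[[0,0,1],0]]' >/dev/null
python3 -m handwheel '[[[0,0,1],0],[[0,0,1],0],[[0,0,1],0],[[0,0,1],0],[[0,0,0.4],0]]' >/dev/null
python3 -m handwheel '[[[0,0,0],0],[[0,0,0],0],[[0,0,0],0]]' 
python3 -m handwheel '[[[0,0,0],0],[[0,0,0],0],[[0,0,0],0],[[0,0,0],0]]' -0.15
python3 -m handwheel '[[[0,0,-1],0],[[0,0,-1],0],[[0,0,-1],0],[[0,0,-1],0],[[0,0,-1],0]]' >/dev/null
python3 -m handwheel '[[[0,0,-1],0],[[0,0,-1],0],[[0,0,-1],0],[[0,0,-1],0],[[0,0,0],0]]' 0.2
python3 d.py 0.593 -0.032 0.138 86.1; python3 caps.py
```

```text
clock: 51.35
eef_pos: [0.4364, 0.2278, 0.0694]
orientation: [179.9, -0.1, 85.9]
force: [-0.3, -0.0, 0.0]
grip_width: 0.31
clock: 51.68
eef_pos: [0.4358, 0.228, 0.069]
orientation: [179.9, -0.0, 86.0]
force: [-0.2, -0.5, 0.6]
grip_width: 0.422
clock: 52.52
eef_pos: [0.4371, 0.2298, 0.2984]
orientation: [179.5, -0.3, 86.0]
force: [1.0, 0.8, 0.4]
grip_width: 0.603
t 52.52 pos [0.4371 0.2298 0.2984] rpy [179.5  -0.3  86. ] units [-10.04   6.9    6.42] turn -0.02 F [1.  0.8 0.4] w 0.6 q7 -50
scene blue 198 lo [ 0.575 -0.06   0.103] hi [ 0.602 -0.039  0.128]
scene blue 54 lo [ 0.554 -0.314  0.044] hi [ 0.592 -0.309  0.06 ]
top blue 136 lo [ 0.576 -0.061  0.121] hi [ 0.6  -0.04  0.13]
top blue 113 lo [ 0.556 -0.314  0.04 ] hi [ 0.59  -0.305  0.061]
```

```bash

python3 -m handwheel '[[[-0.96,0.2,0],0],[[-0.96,0.2,0],0],[[-0.96,0.2,0],0],[[-0.96,0.2,0],0],[[-0.96,0.2,0],0]]' >/dev/null
python3 -m handwheel '[[[-0.96,0.2,0],0],[[-0.96,0.2,0],0],[[-0.96,0.2,0],0],[[-0.96,0.2,0],0],[[-0.96,0.2,0],0]]' >/dev/null
python3 -m handwheel '[[[-0.96,0.2,0],0],[[0,0.8,0],0],[[0,0.8,0],0],[[0,0.8,0],0],[[0,0.8,0],0]]'  >/dev/null
python3 -m handwheel '[[[0,0.8,0],0],[[0,0.75,0],0],[[0,0,0],0],[[0,0,0],0],[[0,0,0],0]]'
python3 d.py 0.592 -0.046 0.132 86.1
python3 - <<'E'
from h import *
c=cam("scene");P=cloud(c);ok=c["z_map"]>0
# front face of the disc
m=ok&(P[...,2]>.17)&(P[...,2]<.27)&(P[...,0]>.53)&(P[...,0]<.66)&(P[...,1]<.06)&(P[...,1]>-.02)&(c["image"].min(-1)>110)
print(m.sum(),np.percentile(P[m],[5,25,50,75],axis=0).round(4))
E
```

```text
clock: 54.28
eef_pos: [0.5889, -0.0476, 0.2921]
orientation: [-179.8, 0.0, 86.0]
force: [-0.2, 0.2, 0.1]
grip_width: 0.603
t 54.28 pos [ 0.5889 -0.0476  0.2921] rpy [-179.8    0.    86. ] units [0.07 0.14 6.4 ] turn -0.02 F [-0.2  0.2  0.1] w 0.6 q7 -17
1209 [[0.5516 0.0347 0.1781]
 [0.5816 0.0366 0.2004]
 [0.612  0.0381 0.2225]
 [0.6369 0.0399 0.2426]]
```

The disc's front face is at y ≈ 0.036, so there is plenty of clearance. Now I pick up the last blue.

```bash

python3 -m handwheel '[[[0.2,0.1,1],0],[[0,0,1],0],[[0,0,1],0],[[0,0,1],0],[[0,0,1],0]]' >/dev/null
python3 -m handwheel '[[[0,0,0.8],0],[[0,0,0.4],0],[[0,0,0.05],0],[[0,0,0],0],[[0,0,0],0]]'
python3 -m handwheel '[[[0,0,0],0],[[0,0,0],0],[[0,0,0],0],[[0,0,0],0],[[0,0,0],0]]' -1 50
python3 -m handwheel '[[[0,0,0],0],[[0,0,0],0]]'
python3 -m handwheel '[[[-0.12,0,-0.5],0],[[-0.12,0,-0.5],0],[[-0.12,0,-0.5],0],[[0,0,-1],0],[[0,0,-1],0]]' 
python3 -m handwheel '[[[0,0,-1],0],[[0,0,-1],0],[[0,0,-0.5],0],[[0,0,0],0]]'
python3 fl.py; python3 d.py 0.405 -0.2 0.062 86.1
```

```text
clock: 55.17
eef_pos: [0.5938, -0.0428, 0.1386]
orientation: [179.9, -0.0, 86.0]
force: [0.0, -0.6, 0.4]
grip_width: 0.601
clock: 55.58
eef_pos: [0.5905, -0.0428, 0.1384]
orientation: [-179.7, 0.1, 86.0]
force: [-6.0, 0.7, 6.9]
grip_width: 0.312
clock: 55.75
eef_pos: [0.5905, -0.0428, 0.1384]
orientation: [-179.7, 0.1, 86.0]
force: [-7.4, -0.8, 7.6]
grip_width: 0.314
clock: 56.17
eef_pos: [0.5919, -0.0524, 0.2255]
orientation: [-179.9, 0.0, 85.9]
force: [0.3, 0.4, 0.0]
grip_width: 0.316
clock: 56.5
eef_pos: [0.5942, -0.0514, 0.2916]
orientation: [179.5, -0.0, 86.0]
force: [-0.2, 0.6, 0.2]
grip_width: 0.308
bin red 5038 lo [0.359 0.184] hi [0.479 0.403] rect [420. 294.] [221. 121.] 87.6
cap blue 68 [ 0.5723 -0.3107  0.0567] y [-0.315 -0.307] x [0.556 0.59 ]
bin blue 559 lo [ 0.344 -0.167] hi [ 0.456 -0.128] rect [ 403. -147.] [118.  38.] 3.5
t 56.55 pos [ 0.5931 -0.0517  0.2892] rpy [179.7   0.   86. ] units [-6.45 -7.13  9.05] turn -0.02 F [ 0.3  0.3 -0.8] w 0.31 q7 -17
```

```bash

python3 -m handwheel '[[[-0.82,-0.9,0],0],[[-0.82,-0.9,0],0],[[-0.82,-0.9,0],0],[[-0.82,-0.9,0],0],[[-0.82,-0.9,0],0]]' >/dev/null
python3 -m handwheel '[[[-0.82,-0.9,0],0],[[-0.82,-0.9,0],0],[[-0.72,-0.83,0],0],[[0,0,1],0],[[0,0,1],0]]' >/dev/null
python3 -m handwheel '[[[0,0,1],0],[[0,0,0],0],[[0,0,0],0]]'
python3 fl.py|grep bin; python3 d.py 0.405 -0.2 0.065 86.1
```

```text
clock: 57.63
eef_pos: [0.4019, -0.2, 0.2108]
orientation: [-179.8, -0.1, 86.0]
force: [0.8, 0.1, -0.1]
grip_width: 0.311
bin red 5048 lo [0.359 0.185] hi [0.479 0.403] rect [420. 297.] [226. 120.] 87.2
bin blue 2383 lo [ 0.345 -0.243] hi [ 0.464 -0.129] rect [ 404. -190.] [120. 122.] 2.0
t 57.68 pos [ 0.4032 -0.2002  0.2121] rpy [-180.   -0.   86.] units [0.01 0.08 5.88] turn -0.02 F [1.1 0.  0.2] w 0.31 q7 1
```

```bash

python3 -m handwheel '[[[0,0.06,1],0],[[0,0,1],0],[[0,0,1],0],[[0,0,1],0],[[0,0,1],0]]' >/dev/null
python3 -m handwheel '[[[0,0,0.7],0],[[0,0,0.15],0],[[0,0,0],0],[[0,0,0],0]]' 
python3 -m handwheel '[[[0,0,0],0],[[0,0,0],0],[[0,0,0],0],[[0,0,0],0]]' 0
python3 -m handwheel '[[[0,0,-1],0],[[0,0,-1],0],[[0,0,-1],0],[[0,0,-1],0],[[0,0,-1],0]]' >/dev/null
python3 -m handwheel '[[[0,0,-1],0],[[0,0,-1],0],[[0,0,-1],0],[[0,0,-1],0],[[0,0,-1],0]]' >/dev/null
python3 -m handwheel '[[[-1,0,0],0],[[-1,0,0],0],[[-1,0,0],0],[[-1,0,0],0],[[-1,0,0],0]]' >/dev/null
python3 -m handwheel '[[[-1,0,0],0],[[-1,0,0],0],[[-1,0,0],0],[[-1,0,0],0],[[-1,0,0],0]]' >/dev/null
python3 -m handwheel '[[[-1,0,0],0],[[-1,0,0],0],[[0,0,0],0],[[0,0,0],0],[[0,0,0],0]]'
python3 fl.py; python3 caps.py; python3 bar.py
python3 - <<'E'
from h import *
c=cam("scene");save(c,'s9.png')
h=dict(np.load('pics/scene0.npz'));P0=cloud(h);P=cloud(c)
E
```

```text
clock: 58.43
eef_pos: [0.406, -0.2009, 0.067]
orientation: [179.8, 0.1, 86.0]
force: [-0.3, 0.7, -0.6]
grip_width: 0.312
clock: 58.77
eef_pos: [0.4051, -0.2009, 0.0665]
orientation: [179.9, 0.0, 85.9]
force: [0.3, -0.1, 0.5]
grip_width: 0.501
clock: 60.85
eef_pos: [0.3838, -0.4987, 0.3157]
orientation: [-180.0, -0.1, 86.0]
force: [0.4, 0.4, 0.0]
grip_width: 0.5
bin red 5053 lo [0.359 0.184] hi [0.479 0.404] rect [420. 298.] [228. 122.] 87.4
cap blue 72 [ 0.5725 -0.3103  0.0566] y [-0.315 -0.307] x [0.555 0.59 ]
bin blue 5245 lo [ 0.346 -0.348] hi [ 0.465 -0.129] rect [ 406. -239.] [120. 221.] 1.9
scene blue 57 lo [ 0.554 -0.314  0.044] hi [ 0.591 -0.309  0.06 ]
top blue 113 lo [ 0.556 -0.315  0.039] hi [ 0.59  -0.305  0.061]
bar 64 [0.6033 0.0642 0.3149] [[0.598, 0.051, 0.309], [0.607, 0.082, 0.318]]
handle 108 [0.606  0.2618 0.2257] [[0.578, 0.257, 0.219], [0.633, 0.266, 0.231]]
bar 142 [0.599  0.0657 0.3157] [[0.593, 0.051, 0.313], [0.605, 0.081, 0.319]]
handle 239 [0.6088 0.263  0.2275] [[0.58, 0.257, 0.22], [0.637, 0.27, 0.232]]
```

View pics/t_last.png

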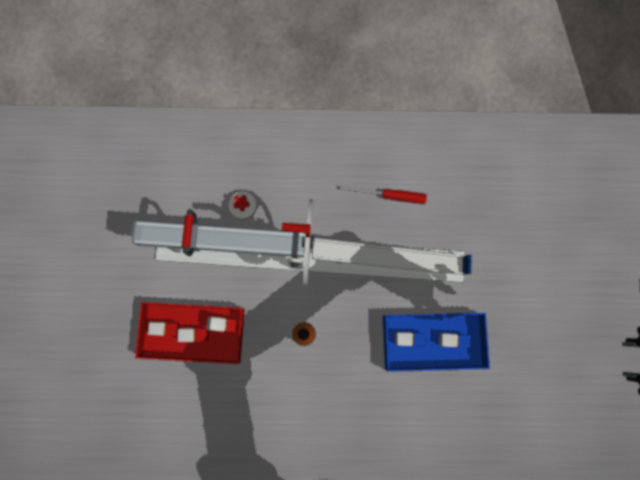

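View pics/s9.png

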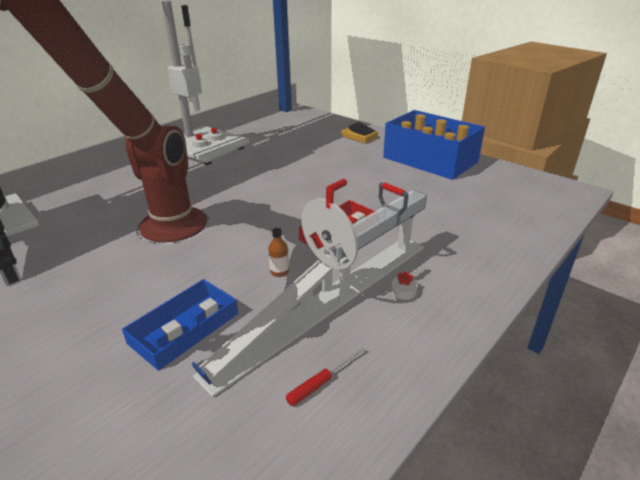

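All five flacons are in the right bins and nothing else has moved. I hand the job in.

```bash
python3 -c "
from rig import arm
print(arm.close_job())"
```

```text
the job is handed in; nothing more can be done
None
```

The job is done and handed in at about 61 s. I swung the turret from its starting angle of about -0.32 rad to the middle window, at about +0.75 to +0.78 rad. Then I tipped the hopper to about 0.45 rad, and all five flacons slid out onto the chute. I lowered the hopper back onto its stop and returned the turret to the smallest window. The three red-capped flacons went into the red bin and the two blue-capped ones into the blue bin.

**Last checks:**
- **Flacons:** the final pictures show three flacons in the red bin, two in the blue bin, and an empty chute and hopper.
- **Hopper:** the handle is at the same height as at the start, so the hopper is level.
- **Turret:** the lever bar is upright to within about 0.03 rad. The estimates of the pin's position disagree by a few millimetres, so I can't state it more closely.
- **Bottle, disc and screwdriver:** all three look in the same place by eye in both views; I did not measure them at the end.

**What went differently:**
- **Chute:** the flacons did not slide down as lower ones were removed, so I picked each where it lay.
- **Red bin:** it was knocked about 2 cm mid-run, and I adjusted the later placements for it.
- **Grip:** I noticed no slip.

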